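# Empty the bead pans and dial the lot number

## Task

Empty the beads from every pan into the red tray, and stand each empty pan upright on the cork mat again. When all the beads are in and the pans are back, set the lot: roll the three thumbwheels of the grey unit to the number 5, 2, 4 (left to right as the robot sees them), each with its face of dots squarely on top. Do not knock over or shift the jar, the hand tool or the spool.

Things in the scene. Friction and masses are not known exactly. Their poses are not given: they have to be found in the camera images.
- unit: grey lot-number unit fixed to the table: housing 120 (x) by 260 (y) by 55 mm high, origin centre of underside, z up, x away from the robot within 0.3 rad. Three thumbwheels in a row along y at y = +70, 0, -70 mm, axles along y at the housing's flat top, 55 mm up: their upper halves stand out of it.
- wheel_left (a joint): ribbed black thumbwheel, the left one for the robot, unit +y. Six faces 60 deg apart carry 1 to 6 white dots; the topmost is the digit shown. Value in rad: digit d is squarely on top at (d-1) x 1.0472; pushing the wheel's top away from the robot (unit +x) makes value and digit grow. Stops at -0.1 and 5.336 (it cannot pass from 6 to 1). Friction 0.07 N m; stays where left, no clicks.
- wheel_mid (a joint): ribbed black thumbwheel, the middle one. Six faces 60 deg apart carry 1 to 6 white dots; the topmost is the digit shown. Value in rad: digit d is squarely on top at (d-1) x 1.0472; pushing the wheel's top away from the robot (unit +x) makes value and digit grow. Stops at -0.1 and 5.336 (it cannot pass from 6 to 1). Friction 0.07 N m; stays where left, no clicks.
- wheel_right (a joint): ribbed black thumbwheel, the right one for the robot, unit -y. Six faces 60 deg apart carry 1 to 6 white dots; the topmost is the digit shown. Value in rad: digit d is squarely on top at (d-1) x 1.0472; pushing the wheel's top away from the robot (unit +x) makes value and digit grow. Stops at -0.1 and 5.336 (it cannot pass from 6 to 1). Friction 0.07 N m; stays where left, no clicks.
- tray: red open tray fixed to the table, 240 (x) by 200 (y) by 55 mm high outside, walls and floor 6 mm; origin centre of underside, z up
- mat: cork mat fixed to the table, 190 (x) by 300 (y) by 4 mm thick; origin centre of underside; the pans stand on it in a row along its y, about 96 mm apart, lips towards the robot; a pan may hold 0 to 3 beads
- wheel_left_axle (a point): centre of this wheel, on its axle, 55 mm above the table; axes as the unit's. Wheel 32 mm wide: hub of radius 30 mm with six radial ribs, 7 mm thick, out to radius 48 mm, midway between the faces (one 30 degrees before and one after the topmost face). Closed fingertips pointing down fit between two ribs and can push a rib along.
- wheel_mid_axle (a point): centre of this wheel, on its axle, 55 mm above the table; axes as the unit's. Wheel 32 mm wide: hub of radius 30 mm with six radial ribs, 7 mm thick, out to radius 48 mm, midway between the faces (one 30 degrees before and one after the topmost face). Closed fingertips pointing down fit between two ribs and can push a rib along.
- wheel_right_axle (a point): centre of this wheel, on its axle, 55 mm above the table; axes as the unit's. Wheel 32 mm wide: hub of radius 30 mm with six radial ribs, 7 mm thick, out to radius 48 mm, midway between the faces (one 30 degrees before and one after the topmost face). Closed fingertips pointing down fit between two ribs and can push a rib along.
- pan_a: aluminium pan, ~200 g. Origin: under its floor's centre; x to the lip, z up. Floor x -43 to 42 mm, 64 wide, 4 thick; back, side walls 42 high; front: open chute rising 27 deg to the lip at x 81, 24 high. Handle: upright tongue on the back wall, x -52 to -42, 34 wide, top 90 high; pinch from above, closing along pan x, TCP ~72 over origin. Tipped lip down 45-60 deg, beads roll out.
- pan_b: aluminium pan, ~200 g. Origin: under its floor's centre; x to the lip, z up. Floor x -43 to 42 mm, 64 wide, 4 thick; back, side walls 42 high; front: open chute rising 27 deg to the lip at x 81, 24 high. Handle: upright tongue on the back wall, x -52 to -42, 34 wide, top 90 high; pinch from above, closing along pan x, TCP ~72 over origin. Tipped lip down 45-60 deg, beads roll out.
- pan_c: aluminium pan, ~200 g. Origin: under its floor's centre; x to the lip, z up. Floor x -43 to 42 mm, 64 wide, 4 thick; back, side walls 42 high; front: open chute rising 27 deg to the lip at x 81, 24 high. Handle: upright tongue on the back wall, x -52 to -42, 34 wide, top 90 high; pinch from above, closing along pan x, TCP ~72 over origin. Tipped lip down 45-60 deg, beads roll out.
- bead_a1: round amber bead, 28 mm diameter, 30 g, origin at its centre, axes turn as it rolls; starts in pan_a; may be absent
- bead_a2: round amber bead, 28 mm diameter, 30 g, origin at its centre, axes turn as it rolls; starts in pan_a; may be absent
- bead_a3: round amber bead, 28 mm diameter, 30 g, origin at its centre, axes turn as it rolls; starts in pan_a; may be absent
- bead_b1: round amber bead, 28 mm diameter, 30 g, origin at its centre, axes turn as it rolls; starts in pan_b; may be absent
- bead_b2: round amber bead, 28 mm diameter, 30 g, origin at its centre, axes turn as it rolls; starts in pan_b; may be absent
- bead_b3: round amber bead, 28 mm diameter, 30 g, origin at its centre, axes turn as it rolls; starts in pan_b; may be absent
- bead_c1: round amber bead, 28 mm diameter, 30 g, origin at its centre, axes turn as it rolls; starts in pan_c; may be absent
- bead_c2: round amber bead, 28 mm diameter, 30 g, origin at its centre, axes turn as it rolls; starts in pan_c; may be absent
- bead_c3: round amber bead, 28 mm diameter, 30 g, origin at its centre, axes turn as it rolls; starts in pan_c; may be absent
- glue_jar: glass jar 60 mm wide, 85 mm high, loose bystander; origin at its underside
- pliers: steel wrench-like hand tool 160 mm long, lying flat, loose bystander; origin at its underside
- spool: brass wire spool 70 mm wide, 48 mm high, loose bystander; origin at its underside
Not all that is in view belongs to the job. What is shaped like the pan_b but green is not meant.

How it is judged:
By the outcome, as a careful person would: the job done as asked, in the order asked, and still so for the second after the job is handed in, with the robot touching nothing.
Of bead_a1, bead_a2, bead_a3, bead_b1, bead_b2, bead_b3, bead_c1, bead_c2, bead_c3 only 3 to 8 are there at a start; the rules pass over those that are not, and their reading is None.
At some moment in a run one of pan_a, pan_b, pan_c may be knocked a few centimetres aside while the robot is not near it.
It also fails if it takes over 210 s, if anything falls off the work surface, if the arm or the gripper's body presses on something with over 40 N, if the wrist force passes 120 N, or if a joint passes its speed limit or range.

## Robot

A 7-joint arm with a two-finger parallel gripper is mounted at the origin on the work surface. World frame = base frame: x ahead of the robot, y to its left, z up, the work surface at z = 0. Lengths are in m, angles in rad, forces in N, time in s.
With the tool pointing down it reaches from about 0.425 to 0.925 m from the base axis. Payload 6.8 kg.
Tool frame: the origin (TCP) lies between the finger pads, 19 mm behind the fingertips; this is the grasp point; z points along the fingers, y is the line along which they close (so a half turn about z gives the same grasp; the last joint's range is limited). The gripper opens to 85 mm and grips with 20 to 120 N. Pads are 22 mm wide; open, the fingers measure 114 mm over their backs; the gripper's body (76 mm by 85 mm) begins 54 mm behind the grasp point. The pads swing forward as they close: fully open they stand 13 mm farther back than shut.
Start: joints at [1.039, 0.477, 0.022, 1.555, -0.011, 1.109, -0.083], TCP at [0.278, -0.615, 0.25] pointing down, gripper open.
Joint ranges: [-2.96, 2.96], [-0.34, 2.1], [-1.41, 1.46], [0.24, 2.44], [-1.37, 4.51], [0.17, 1.92], [-2.96, 2.96]. Speed limits (rad/s): [2.39, 2.39, 3.14, 3.14, 3.14, 3.14, 3.14].

## Interface

Orientations are given as a unit quaternion [w, x, y, z].
In Python, from plant import * gives the robot as it stands. The module is installed in compiled form; this text tells all that it offers.
- The arm moves only by the tool carry_out, never from a script. Its argument "moves" is a list of rows, each an object with "linear": the shift along the world's x, y, z in units of 0.5 m (1.0 is 0.5 m), a list of three; "delta_rot": the turn, a rotation vector about the world's x, y, z in units of pi/2 rad (1.0 is pi/2 rad), a list of three; "hand": the opening, from 0 (shut) to 1 (fully open). A call has 1 to 20 rows; each row is the pose to reach, as a shift and turn from the pose commanded when the call began; what a row does not reach only later rows make up. A row lasts 1/10 s, in which the tool goes at most 50 mm and 8.59 degrees, less where a joint would pass 70% of its speed; a pose out of reach is approached as far as the arm can. A call with a number of a shift or a turn outside -1 to 1 is refused whole. A call with a gripper value outside its range is refused whole. The fingers move at their own pace and stop on an object; "grip_force" is the grip in N (left out, the last holds). Time passes only in rows, so rows that repeat a pose let the fingers close. It gives the time, the measured TCP pose, the force, the opening and the grip force at its end, in the units of the state.
- read_state(): the state, without advancing time (a new reading comes with each control period).
- snapshot(name): name is "scene" or "side" or "wrist"; returns (picture, depth): 384x512x3 uint8, red, green, blue; 384x512 float32, m along the optical axis (not along the pixel's ray), 0 where there is no reading.
- camera_model(name): a dict with "fx", "fy", "cx", "cy" (pixels), "extrinsics" (4x4, takes a point from camera to world coordinates); the wrist camera has in their place "mount" (4x4, takes a point from camera to tool coordinates, whose origin is the TCP and whose axes are the flange's). Camera axes: x right, y up, looking along -z (the intrinsics and any distortion apply to the point x, -y, -z); pixel columns grow to the right and rows downward; lengths in m; the calibration is good to about 2 mm. A picture is of the moment at which its call begins: read the wrist's pose just before it. camera_model takes no time and is no camera call.
- hand_in(): hands the job in; it is judged then, once.
Trained networks look in the newest picture that a camera, given by its name, has taken for a name from the list of things; names that differ only in an ending like _2 or _b are one class to them, and where a whole thing is asked for, a point or a joint stands for the part that bears it (a point fixed in the world has none). Each returns a list of dicts, best first, with "p" (0 to 1); they miss things now and then, are a little off and sometimes report something else, mostly with a low value. They report only what shows in the picture. A call takes as long as a camera call. They do not tell look-alikes from the thing itself.
- recognise(thing, camera): "extent" ([left, top, right, bottom] in pixels, round what is visible of it).
- tip_of(thing, camera): "pixel" ([column, row] in pixels: a listed point, or the origin of a listed thing).
The state is a dict: "time_s": time; "joints": joint angles; "joint_velocities": joint speeds; "effort": joint torques, N m; "tool_pos": TCP position; "orientation": TCP orientation; "ft_force": force on the tool from outside, world axes, zero at the start; "wrist_torque": the same for the moment, N m; "gripper_width": opening from 0.0 (shut) to 1.0 (fully open); "grip_force": force on a finger pad.
Only numpy, scipy, OpenCV 4.12 (cv2) and the standard library are available. Lean on these libraries where they do the work, as an engineer would, in place of code of your own. Each camera call takes 0.05 s, during which the arm holds its last target. There are 200 camera calls.

## Working session

There is one attempt and no reset: what is moved stays moved. The work goes in short steps, Python scripts to look and compute and a tool call to move; the robot and the scene stay as the last step left them, time stands still between calls to the robot, and variables do not carry over. Pictures are saved under pics/ and viewed, at most 14 in all, crops included, and the job is handed in when it is done.

Besides the shell and the picture viewer there is one more tool, called by a JSON object that holds its "method" and its "body". carry_out: Moves the arm, as the interface text tells. Shifts and turns lie within -1 to 1; 1 stands for 0.5 m of shift or pi/2 rad of turn. Its arguments: {"type":"object","properties":{"moves":{"type":"array"},"grip_force":{"type":"number"}},"required":["moves"]}

```bash
mkdir -p pics; cat > h.py <<'E'
from plant import *
import numpy as np, cv2
from scipy.spatial.transform import Rotation as R
def snap(cam,name=None):
    s=read_state(); p,d=snapshot(cam)
    if name: cv2.imwrite('pics/'+name+'.png',p[:,:,::-1])
    return p,d,s
def ext(cam,s=None):
    m=camera_model(cam)
    if 'extrinsics' in m: return m,np.array(m['extrinsics'])
    T=np.eye(4);q=s['orientation'];T[:3,:3]=R.from_quat([q[1],q[2],q[3],q[0]]).as_matrix();T[:3,3]=s['tool_pos']
    return m,T@np.array(m['mount'])
def cloud(cam,d,s=None):
    m,E=ext(cam,s); v,u=np.mgrid[:d.shape[0],:d.shape[1]]
    P=np.stack([(u-m['cx'])/m['fx']*d,-(v-m['cy'])/m['fy']*d,-d],-1)
    return P@E[:3,:3].T+E[:3,3]
def ray(cam,px,s=None,z=0):
    m,E=ext(cam,s); r=E[:3,:3]@np.array([(px[0]-m['cx'])/m['fx'],-(px[1]-m['cy'])/m['fy'],-1]); o=E[:3,3]
    return o+r*(z-o[2])/r[2]
E
python3 - <<'E'
from h import *
for c in ['scene','side']:
    p,d,s=snap(c,c+'0'); C=cloud(c,d); np.save(c+'0.npy',C)
    m=camera_model(c); print(c,{k:v for k,v in m.items() if k!='extrinsics'},np.array(m['extrinsics']).round(3).tolist())
    for t in ['unit','tray','mat','pan_a','wheel_left_axle','wheel_mid_axle','wheel_right_axle','bead_a1','glue_jar','pliers','spool']:
        print(t,[(np.round(r['pixel']).tolist(),round(r['p'],2),ray(c,r['pixel'],z=.055 if 'axle' in t else .004 if 'pan' in t else 0).round(3).tolist()) for r in tip_of(t,c)[:9] if r['p']>.2])
print(read_state())
E
```

```text
scene {'fx': 378.2304930207434, 'fy': 378.2304930207434, 'cx': 260.2913424024771, 'cy': 191.70464540299542} [[-0.369, -0.563, 0.739, 1.204], [0.929, -0.205, 0.308, 0.289], [-0.022, 0.8, 0.599, 0.623], [0.0, 0.0, 0.0, 1.0]]
unit [([165.0, 178.0], 0.61, [0.467, -0.319, 0.0])]
tray [([251.0, 229.0], 0.77, [0.584, 0.004, 0.0])]
mat [([374.0, 236.0], 0.82, [0.505, 0.284, 0.0])]
pan_a [([336.0, 224.0], 0.84, [0.499, 0.192, 0.004]), ([411.0, 187.0], 0.83, [0.277, 0.35, 0.004]), ([376.0, 236.0], 0.82, [0.508, 0.288, 0.004]), ([417.0, 243.0], 0.61, [0.499, 0.38, 0.004])]
wheel_left_axle [([182.0, 170.0], 0.95, [0.484, -0.242, 0.055])]
wheel_mid_axle [([163.0, 162.0], 0.87, [0.467, -0.315, 0.055])]
wheel_right_axle [([142.0, 156.0], 0.76, [0.459, -0.389, 0.055])]
bead_a1 [([412.0, 226.0], 0.43, [0.44, 0.366, 0.0]), ([347.0, 215.0], 0.39, [0.45, 0.209, 0.0])]
glue_jar [([211.0, 274.0], 0.98, [0.744, -0.023, 0.0])]
pliers [([308.0, 309.0], 0.73, [0.756, 0.196, 0.0])]
spool [([150.0, 261.0], 0.73, [0.76, -0.167, 0.0])]
side {'fx': 420.0607221735794, 'fy': 420.0607221735794, 'cx': 246.778628801653
[... 1006 characters left out ...]
240974,  1.5554126 , -0.01149218,
        1.10931435, -0.08311301]), 'joint_velocities': array([ 1.46299799e-03, -1.39988305e-03, -5.10723153e-04, -1.71077508e-03,
       -2.59391264e-05,  1.27957557e-04,  1.26739472e-03]), 'effort': array([ 5.89022693e-04, -5.96328306e+01,  1.60625875e+00, -2.81541359e+01,
        1.22832268e-02,  1.73258326e-03, -2.18259476e-05]), 'tool_pos': array([ 0.27756267, -0.61529755,  0.2499959 ]), 'orientation': array([-7.79748778e-06,  9.77639852e-01,  2.10286281e-01, -1.48057290e-06]), 'ft_force': array([-0.12231182,  0.22764094, -0.40103905]), 'wrist_torque': array([ 0.01767127, -0.00579504, -0.01698968]), 'grip_force': 0.0, 'gripper_width': 0.9993953142955011}
```

```bash
python3 -c "
import cv2,numpy as np
"; ls pics
```

```text
scene0.png
side0.png
```

View pics/scene0.png

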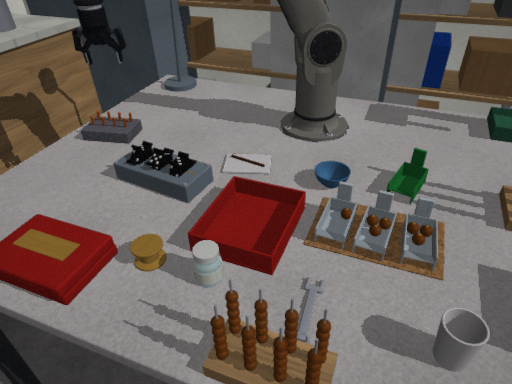

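View pics/side0.png

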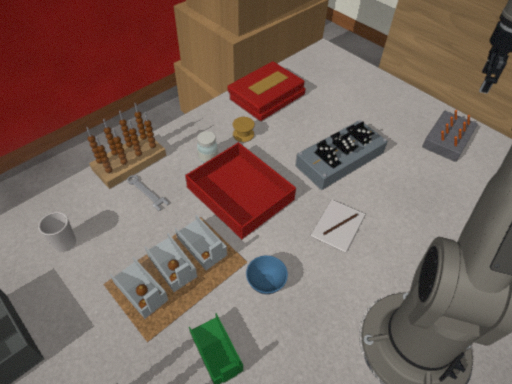

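The scene view shows three pans with beads on the mat (345,225 / 377,230 / 420,240), red tray (250,225), grey unit (163,168), and the green decoy (408,180). The side view shows the same things from the robot's side. The next step is to measure with depth.

```bash
python3 - <<'E'
from h import *
cs=[np.load(c+'0.npy') for c in('scene','side')]
ims=[cv2.imread(f'pics/{c}0.png') for c in('scene','side')]
A=cs[0][195:290,295:455]
for C,im,n in zip(cs,ims,('scene','side')):
    P=C.reshape(-1,3); col=im.reshape(-1,3).astype(int)
    box=lambda x0,x1,y0,y1,z0,z1:(P[:,0]>x0)&(P[:,0]<x1)&(P[:,1]>y0)&(P[:,1]<y1)&(P[:,2]>z0)&(P[:,2]<z1)
    m=box(.3,.7,.1,.5,.06,.12)
    Q=P[m]
    print(n,'handles',len(Q))
    for y in (.19,.285,.38):
        q=Q[abs(Q[:,1]-y)<.045]
        if len(q): print(y,len(q),q.mean(0).round(3),q.min(0).round(3),q.max(0).round(3))
    for nm,b in dict(tray=(.4,.75,-.16,.17,.04,.065),unit=(.35,.6,-.5,-.15,.045,.06),jar=(.69,.8,-.08,.04,.02,.12),bowl=(.3,.45,.08,.28,.02,.1),matall=(.38,.62,.1,.47,.01,.055)).items():
        q=P[box(*b)]
        if len(q): print(nm,len(q),np.percentile(q,1,axis=0).round(3),np.percentile(q,99,axis=0).round(3))
        if nm in('tray','unit'): print(cv2.minAreaRect(q[:,:2].astype(np.float32)))
    # cork
    hsv=cv2.cvtColor(im,cv2.COLOR_BGR2HSV).reshape(-1,3)
    k=box(.36,.64,.1,.48,-.01,.012)&(hsv[:,1]>90)&(hsv[:,0]<22)
    print('cork',cv2.minAreaRect(P[k][:,:2].astype(np.float32)),np.median(P[k][:,2]))
a=cv2.resize(ims[0][180:275,300:450],None,fx=5,fy=5,interpolation=cv2.INTER_CUBIC)
b=cv2.resize(ims[0][135:205,110:220],None,fx=5,fy=5,interpolation=cv2.INTER_CUBIC)
cv2.imwrite('pics/c1.png',a);cv2.imwrite('pics/c2.png',b)
E
```

```text
scene handles 653
0.19 199 [0.452 0.197 0.08 ] [0.443 0.179 0.06 ] [0.456 0.213 0.096]
0.285 219 [0.457 0.29  0.08 ] [0.447 0.273 0.06 ] [0.462 0.306 0.097]
0.38 235 [0.451 0.377 0.08 ] [0.442 0.36  0.061] [0.456 0.395 0.096]
tray 1785 [ 0.461 -0.155  0.04 ] [0.747 0.164 0.058]
((0.6001408100128174, 0.004450857639312744), (0.2994081377983093, 0.3280686140060425), 0.02657202072441578)
unit 1417 [ 0.425 -0.441  0.045] [ 0.547 -0.18   0.06 ]
((0.47680628299713135, -0.3126348853111267), (0.2624698281288147, 0.12196095287799835), 83.81108856201172)
jar 1530 [ 0.696 -0.076  0.021] [0.783 0.037 0.087]
bowl 362 [0.301 0.094 0.021] [0.449 0.213 0.095]
matall 3576 [0.451 0.101 0.01 ] [0.604 0.412 0.054]
cork ((0.5184149146080017, 0.26718389987945557), (0.23341144621372223, 0.3359884023666382), 0.6950903534889221) 0.004479412293903584
side handles 496
0.19 150 [0.446 0.2   0.083] [0.442 0.182 0.061] [0.453 0.216 0.097]
0.285 165 [0.45  0.293 0.083] [0.446 0.275 0.061] [0.459 0.309 0.098]
0.38 181 [0.444 0.38  0.083] [0.44  0.363 0.06 ] [0.452 0.396 0.099]
tray 1470 [ 0.459 -0.153  0.04 ] [0.746 0.166 0.062]
((0.5999475717544556, 0.004306972026824951), (0.3279818892478943, 0.2989111840724945), 89.9910659790039)
unit 1591 [ 0.405 -0.437  0.046] [ 0.543 -0.178  0.059]
((0.47505006194114685, -0.3107612133026123), (0.26341956853866577, 0.12224116921424866), 83.48881530761719)
jar 819 [ 0.692 -0.076  0.021] [0.775 0.037 0.088]
bowl 834 [0.302 0.095 0.02 ] [0.449 0.278 0.095]
matall 3723 [0.443 0.102 0.01 ] [0.603 0.415 0.054]
cork ((0.5189051628112793, 0.2693110704421997), (0.2361462265253067, 0.33589106798171997), 0.36782005429267883) 0.004493066140829782
```

View pics/c1.png

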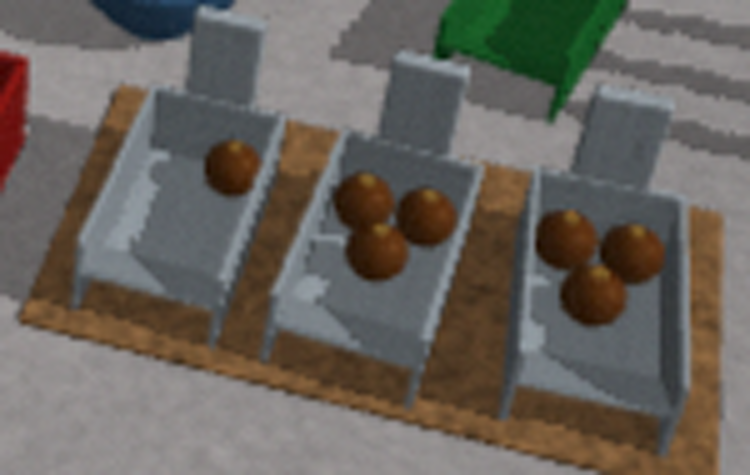

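View pics/c2.png

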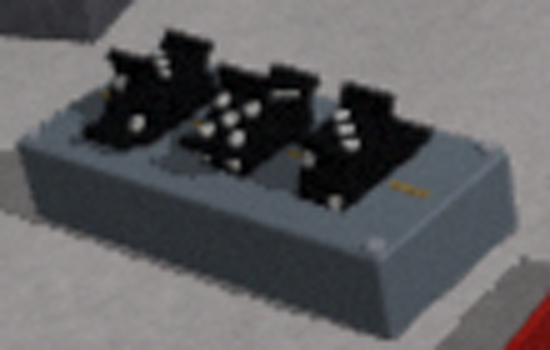

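Pan lips actually point away from the robot (+x), since the handles are at x≈0.45. There are 1+3+3 beads. Next I need handle yaw, the tray and the bowl.

```bash
python3 - <<'E'
from h import *
for n in('scene','side'):
    C=np.load(n+'0.npy');im=cv2.imread(f'pics/{n}0.png');P=C.reshape(-1,3);hsv=cv2.cvtColor(im,cv2.COLOR_BGR2HSV).reshape(-1,3).astype(int)
    box=lambda x0,x1,y0,y1,z0,z1:(P[:,0]>x0)&(P[:,0]<x1)&(P[:,1]>y0)&(P[:,1]<y1)&(P[:,2]>z0)&(P[:,2]<z1)
    for y in (.195,.291,.379):
        q=P[box(.42,.48,y-.03,y+.03,.06,.085)]; print(n,y,'slope dx/dy',np.polyfit(q[:,1],q[:,0],1).round(3))
        q=P[box(.47,.62,y-.045,y+.045,.036,.055)&(hsv[:,1]<70)]; print('  walls',len(q),[ (np.percentile(q[s],50,axis=0)).round(3).tolist() for s in (q[:,1]<y,q[:,1]>y)],q[:,0].max().round(3))
    red=((hsv[:,0]<8)|(hsv[:,0]>172))&(hsv[:,1]>150)
    q=P[box(.4,.75,-.16,.17,.046,.065)&red];print('tray',len(q),cv2.minAreaRect(q[:,:2].astype(np.float32)),np.median(q[:,2]))
    blue=(hsv[:,0]>95)&(hsv[:,0]<125)&(hsv[:,1]>100)
    q=P[box(.2,.5,.0,.35,.005,.15)&blue];print('bowl',q.min(0),q.max(0))
    gr=(hsv[:,0]>45)&(hsv[:,0]<80)&(hsv[:,1]>100)
    q=P[box(.15,.45,.2,.5,.005,.15)&gr];print('green',q.min(0),q.max(0))
E
```

```text
scene 0.195 slope dx/dy [0.007 0.451]
  walls 148 [[0.531, 0.162, 0.045], [0.534, 0.226, 0.046]] 0.579
scene 0.291 slope dx/dy [0.092 0.431]
  walls 133 [[0.535, 0.251, 0.046], [0.541, 0.315, 0.046]] 0.586
scene 0.379 slope dx/dy [-0.024  0.461]
  walls 178 [[0.529, 0.348, 0.046], [0.526, 0.411, 0.045]] 0.579
tray 1135 ((0.5819374918937683, 0.0027233660221099854), (0.199527308344841, 0.24019977450370789), 89.6571044921875) 0.05365355760003321
bowl [0.28190746 0.09310486 0.00501981] [0.38140205 0.18731326 0.04787323]
green [0.21115567 0.28957564 0.00501268] [0.35406625 0.38200689 0.09210711]
side 0.195 slope dx/dy [0.125 0.42 ]
  walls 173 [[0.524, 0.164, 0.045], [0.523, 0.228, 0.045]] 0.579
side 0.291 slope dx/dy [0.127 0.412]
  walls 164 [[0.523, 0.254, 0.045], [0.524, 0.318, 0.046]] 0.583
side 0.379 slope dx/dy [0.016 0.437]
  walls 166 [[0.522, 0.35, 0.045], [0.519, 0.414, 0.046]] 0.578
tray 866 ((0.5786466598510742, 0.004530280828475952), (0.24124766886234283, 0.201348677277565), 0.11419294774532318) 0.05341072375080225
bowl [0.28275429 0.093669   0.00500975] [0.3775392  0.18935145 0.04899368]
green [0.21088833 0.29360591 0.00500035] [0.34861311 0.38569876 0.0934922 ]
```

{"method": "carry_out", "body": {"moves": [{"linear":[0.1,0.15,0.1],"delta_rot":[0,0,0.09],"hand":0.6},{"linear":[0.396,0.608,0.2],"delta_rot":[0,0,0.4],"hand":0.6},{"linear":[0.396,0.608,0.2],"delta_rot":[0,0,0.4],"hand":0.6},{"linear":[0.396,0.608,0.2],"delta_rot":[0,0,0.4],"hand":0.6},{"linear":[0.396,0.608,0.2],"delta_rot":[0,0,0.4],"hand":0.6},{"linear":[0.396,0.608,0.2],"delta_rot":[0,0,0.4],"hand":0.6},{"linear":[0.396,0.608,0.2],"delta_rot":[0,0,0.4],"hand":0.6},{"linear":[0.396,0.608,0.2],"delta_rot":[0,0,0.4],"hand":0.6},{"linear":[0.396,0.608,0.2],"delta_rot":[0,0,0.4],"hand":0.6},{"linear":[0.396,0.608,0.2],"delta_rot":[0,0,0.4],"hand":0.6},{"linear":[0.396,0.608,0.2],"delta_rot":[0,0,0.4],"hand":0.6},{"linear":[0.396,0.608,0.2],"delta_rot":[0,0,0.4],"hand":0.6}]}}

```text
time_s: 2.4
tool_pos: [0.4745, -0.3127, 0.3496]
orientation: [-0.0, 0.865, 0.501, -0.0]
ft_force: [0.4, -0.4, -0.2]
gripper_width: 0.601
grip_force: 0.0
```

```bash
python3 - <<'E'
from h import *
p,d,s=snap('wrist','w1'); np.save('w1.npy',cloud('wrist',d,s))
print(s['tool_pos'],s['orientation'],s['joints'].round(3),s['gripper_width'])
print(np.array(camera_model('wrist')['mount']).round(3))
for t in ['wheel_left_axle','wheel_mid_axle','wheel_right_axle']:
    print(t,[(np.round(r['pixel']).tolist(),round(r['p'],2),ray('wrist',r['pixel'],s,.055).round(4).tolist()) for r in tip_of(t,'wrist')[:2]])
E
```

```text
[ 0.47453273 -0.31274561  0.34958516] [-2.00580071e-04  8.65481987e-01  5.00939840e-01 -4.08206120e-04] [ 0.682  0.237 -0.253  1.674  0.063  1.24  -0.106] 0.600983986043111
[[ 0.001  0.964  0.268  0.069]
 [ 1.    -0.    -0.    -0.   ]
 [-0.     0.268 -0.964 -0.123]
 [ 0.     0.     0.     1.   ]]
wheel_left_axle [([239.0, 116.0], 0.71, [0.4808, -0.2442, 0.055])]
wheel_mid_axle [([259.0, 160.0], 0.68, [0.4734, -0.3106, 0.055])]
wheel_right_axle [([280.0, 202.0], 0.77, [0.4697, -0.3805, 0.055])]
```

View pics/w1.png

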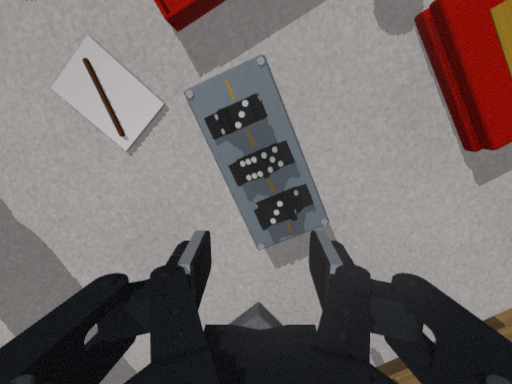

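Wrist view: wheels at (236,118), (261,163), (285,207), unit yaw about −0.1 rad. On to pan A.

{"method": "carry_out", "body": {"moves": [{"linear":[-0.02,0.08,-0.04],"delta_rot":[0,0,0.06],"hand":0.6},{"linear":[-0.05,1.0,-0.3],"delta_rot":[0,0,0.307],"hand":0.6},{"linear":[-0.05,1.0,-0.3],"delta_rot":[0,0,0.307],"hand":0.6},{"linear":[-0.05,1.0,-0.3],"delta_rot":[0,0,0.307],"hand":0.6},{"linear":[-0.05,1.0,-0.3],"delta_rot":[0,0,0.307],"hand":0.6},{"linear":[-0.05,1.0,-0.3],"delta_rot":[0,0,0.307],"hand":0.6},{"linear":[-0.05,1.0,-0.3],"delta_rot":[0,0,0.307],"hand":0.6},{"linear":[-0.05,1.0,-0.3],"delta_rot":[0,0,0.307],"hand":0.6},{"linear":[-0.05,1.0,-0.3],"delta_rot":[0,0,0.307],"hand":0.6},{"linear":[-0.05,1.0,-0.3],"delta_rot":[0,0,0.307],"hand":0.6},{"linear":[-0.05,1.0,-0.3],"delta_rot":[0,0,0.307],"hand":0.6},{"linear":[-0.05,1.0,-0.3],"delta_rot":[0,0,0.307],"hand":0.6},{"linear":[-0.05,1.0,-0.3],"delta_rot":[0,0,0.307],"hand":0.6},{"linear":[-0.05,1.0,-0.3],"delta_rot":[0,0,0.307],"hand":0.6}]}}

```text
time_s: 4.0
tool_pos: [0.451, 0.1873, 0.2001]
orientation: [0.0, 0.721, 0.693, -0.0]
ft_force: [-0.3, -0.3, -0.3]
gripper_width: 0.602
grip_force: 0.0
```

```bash
cat >> h.py <<'E'
def handles(cams=('scene','side','wrist'),z0=.07,z1=.1):
    "tops of all pan handles on the mat, from depth"
    for c in cams:
        p,d,s=snap(c); P=cloud(c,d,s).reshape(-1,3); 
        hsv=cv2.cvtColor(p,cv2.COLOR_RGB2HSV).reshape(-1,3)
        P=P[(P[:,0]>.40)&(P[:,0]<.53)&(P[:,1]>.12)&(P[:,1]<.46)&(P[:,2]>z0)&(P[:,2]<z1)&(d.reshape(-1)>0)&(hsv[:,1]<60)&(hsv[:,2]>70)]
        if len(P)<20: print(c,'few',len(P)); continue
        y=np.sort(P[:,1]); cuts=np.r_[-9,((y[1:]+y[:-1])/2)[np.diff(y)>.02],9]
        for a,b in zip(cuts[:-1],cuts[1:]):
            q=P[(P[:,1]>a)&(P[:,1]<b)]
            if len(q)>15:
                r=cv2.minAreaRect(q[:,:2].astype(np.float32)); t=q[q[:,2]>q[:,2].max()-.008]
                print(c,len(q),'top mid',((np.percentile(t,2,axis=0)+np.percentile(t,98,axis=0))/2).round(4),'rect',np.round(r[0],4),np.round(r[1],3),round(r[2],1),'ztop',q[:,2].max().round(3))
def st():
    s=read_state(); q=s['orientation']; M=R.from_quat([q[1],q[2],q[3],q[0]]).as_matrix()
    print('t',s['time_s'],'tcp',s['tool_pos'].round(4),'tool y',M[:,1].round(3),'tool z',M[:,2].round(3),'j',s['joints'].round(2),'g',round(s['gripper_width'],3),'F',s['ft_force'].round(1)); return s
E
python3 -c "
from h import *
st(); handles()"
```

```text
t 4.0 tcp [0.451  0.1873 0.2001] tool y [ 0.999 -0.039  0.   ] tool z [ 0.    -0.001 -1.   ] j [ 0.03  0.3  -0.64  2.01  0.22  0.91 -0.77] g 0.602 F [-0.3 -0.3 -0.3]
scene 153 top mid [0.4495 0.1966 0.0921] rect [0.4493 0.1961] [0.035 0.012] 87.7 ztop 0.096
scene 165 top mid [0.4541 0.2898 0.0923] rect [0.4537 0.2899] [0.034 0.012] 84.0 ztop 0.096
scene 180 top mid [0.4489 0.3771 0.0929] rect [0.4489 0.3773] [0.011 0.034] 2.0 ztop 0.097
side 123 top mid [0.4481 0.1993 0.0938] rect [0.4481 0.1986] [0.034 0.012] 88.9 ztop 0.098
side 134 top mid [0.4527 0.2925 0.094 ] rect [0.4522 0.2917] [0.034 0.012] 83.0 ztop 0.098
side 148 top mid [0.4461 0.3796 0.0937] rect [0.4464 0.3793] [0.011 0.034] 4.9 ztop 0.098
wrist 541 top mid [0.4481 0.1975 0.0925] rect [0.4479 0.1973] [0.034 0.01 ] 87.7 ztop 0.095
wrist 700 top mid [0.4525 0.2901 0.0928] rect [0.4524 0.2902] [0.034 0.01 ] 85.2 ztop 0.095
```

{"method": "carry_out", "body": {"moves": [{"linear":[-0.005,0.02,-0.04],"delta_rot":[0,0,0.005],"hand":0.6},{"linear":[-0.005,0.02,-0.12],"delta_rot":[0,0,0.005],"hand":0.6},{"linear":[-0.005,0.02,-0.19],"delta_rot":[0,0,0.005],"hand":0.6},{"linear":[-0.005,0.02,-0.235],"delta_rot":[0,0,0.005],"hand":0.6},{"linear":[-0.005,0.02,-0.248],"delta_rot":[0,0,0.005],"hand":0.6},{"linear":[-0.005,0.02,-0.248],"delta_rot":[0,0,0.005],"hand":0.3},{"linear":[-0.005,0.02,-0.248],"delta_rot":[0,0,0.005],"hand":0},{"linear":[-0.005,0.02,-0.248],"delta_rot":[0,0,0.005],"hand":0},{"linear":[-0.005,0.02,-0.248],"delta_rot":[0,0,0.005],"hand":0},{"linear":[-0.005,0.02,-0.248],"delta_rot":[0,0,0.005],"hand":0},{"linear":[-0.005,0.02,-0.248],"delta_rot":[0,0,0.005],"hand":0},{"linear":[-0.005,0.02,-0.248],"delta_rot":[0,0,0.005],"hand":0}], "grip_force": 60}}

```text
time_s: 5.35
tool_pos: [0.449, 0.1991, 0.0775]
orientation: [0.001, 0.717, 0.697, 0.001]
ft_force: [-1.4, -0.9, 7.5]
gripper_width: 0.113
grip_force: 59.6
```

{"method": "carry_out", "body": {"moves": [{"linear":[0,0,0.02],"delta_rot":[0,0,0],"hand":0},{"linear":[0,0,0.06],"delta_rot":[0,0,0],"hand":0},{"linear":[0,0,0.11],"delta_rot":[0,0,0],"hand":0},{"linear":[0,0,0.16],"delta_rot":[0,0,0],"hand":0},{"linear":[0,0,0.21],"delta_rot":[0,0,0],"hand":0},{"linear":[0,-0.01,0.25],"delta_rot":[0,0,0],"hand":0},{"linear":[0.01,-0.03,0.28],"delta_rot":[0,0,0],"hand":0},{"linear":[0.02,-0.06,0.3],"delta_rot":[0,0,0],"hand":0},{"linear":[0.04,-0.1,0.3],"delta_rot":[0,0,0],"hand":0},{"linear":[0.06,-0.14,0.3],"delta_rot":[0,0,0],"hand":0},{"linear":[0.08,-0.18,0.3],"delta_rot":[0,0,0],"hand":0},{"linear":[0.1,-0.22,0.3],"delta_rot":[0,0,0],"hand":0},{"linear":[0.12,-0.26,0.3],"delta_rot":[0,0,0],"hand":0},{"linear":[0.13,-0.3,0.3],"delta_rot":[0,0,0],"hand":0},{"linear":[0.14,-0.33,0.3],"delta_rot":[0,0,0],"hand":0},{"linear":[0.14,-0.36,0.3],"delta_rot":[0,0,0],"hand":0},{"linear":[0.14,-0.38,0.3],"delta_rot":[0,0,0],"hand":0},{"linear":[0.14,-0.39,0.3],"delta_rot":[0,0,0],"hand":0},{"linear":[0.14,-0.39,0.3],"delta_rot":[0,0,0],"hand":0}]}}

```text
time_s: 7.25
tool_pos: [0.5178, 0.0032, 0.2261]
orientation: [-0.0, 0.717, 0.697, -0.0]
ft_force: [0.2, -0.1, -3.3]
gripper_width: 0.104
grip_force: 58.7
```

```bash
python3 -c "
from h import *
st(); snap('side','s1')"
```

```text
t 7.25 tcp [0.5178 0.0032 0.2261] tool y [ 1.    -0.029 -0.   ] tool z [-0. -0. -1.] j [ 0.34  0.3  -0.56  1.92  0.19  0.97 -0.33] g 0.104 F [ 0.2 -0.1 -3.3]
```

View pics/s1.png

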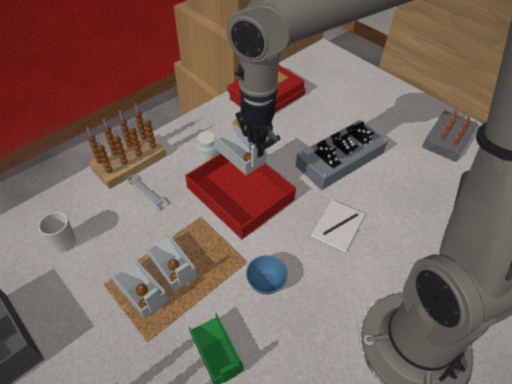

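The pan hangs level over the tray with its bead inside (252,158). Now I tip it.

{"method": "carry_out", "body": {"moves": [{"linear":[0,0,0],"delta_rot":[0,0.06,0],"hand":0},{"linear":[0,0,0],"delta_rot":[0,0.14,0],"hand":0},{"linear":[0,0,-0.01],"delta_rot":[0,0.22,0],"hand":0},{"linear":[0,0,-0.02],"delta_rot":[0,0.3,0],"hand":0},{"linear":[0,0,-0.03],"delta_rot":[0,0.38,0],"hand":0},{"linear":[0,0,-0.03],"delta_rot":[0,0.46,0],"hand":0},{"linear":[0,0,-0.03],"delta_rot":[0,0.54,0],"hand":0},{"linear":[0,0,-0.03],"delta_rot":[0,0.6,0],"hand":0},{"linear":[0,0,-0.03],"delta_rot":[0,0.6,0],"hand":0},{"linear":[0,0,-0.03],"delta_rot":[0,0.6,0],"hand":0},{"linear":[0,0,-0.03],"delta_rot":[0,0.6,0],"hand":0},{"linear":[0,0,-0.03],"delta_rot":[0,0.6,0],"hand":0},{"linear":[0,0,-0.03],"delta_rot":[0,0.6,0],"hand":0},{"linear":[0,0,-0.03],"delta_rot":[0,0.6,0],"hand":0}]}}

```text
time_s: 8.7
tool_pos: [0.5181, 0.0036, 0.2117]
orientation: [-0.316, 0.639, 0.621, -0.325]
ft_force: [-0.8, -0.3, -2.5]
gripper_width: 0.11
grip_force: 61.0
```

```bash
python3 -c "
from h import *
st(); snap('scene','s2')"
```

```text
t 8.7 tcp [0.5181 0.0036 0.2117] tool y [ 0.589 -0.029 -0.808] tool z [-0.808  0.    -0.589] j [ 0.18  0.83 -0.45  1.39  0.09  1.91 -0.34] g 0.11 F [-0.8 -0.3 -2.5]
```

View pics/s2.png

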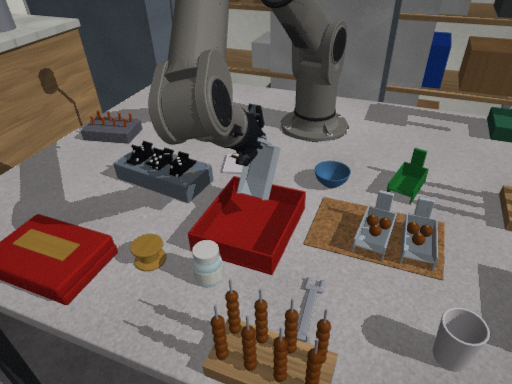

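Pan tipped 54°, its interior looks empty. The bead should now be behind the tray's near wall, so I'll check from the side.

```bash
cat >> h.py <<'E'
def beads(cams=('scene','side')):
    for c in cams:
        p,d,s=snap(c); P=cloud(c,d,s); h=cv2.cvtColor(p,cv2.COLOR_RGB2HSV)
        m=((h[...,0]>6)&(h[...,0]<20)&(h[...,1]>150)&(P[...,2]>.005)&(P[...,0]>.4)&(P[...,0]<.8)&(P[...,1]>-.2)&(P[...,1]<.5)).astype(np.uint8)
        n,l,stt,ce=cv2.connectedComponentsWithStats(m)
        print(c,[(stt[i,4],ce[i].round().tolist(),np.median(P[l==i],0).round(3).tolist()) for i in range(1,n) if stt[i,4]>8])
E
python3 -c "
from h import *
beads()"
```

```text
scene [(np.int32(288), [377.0, 224.0], [0.488, 0.285, 0.03]), (np.int32(318), [419.0, 232.0], [0.482, 0.378, 0.029]), (np.int32(590), [148.0, 252.0], [0.764, -0.16, 0.047])]
side [(np.int32(71), [218.0, 169.0], [0.674, 0.002, 0.028]), (np.int32(57), [173.0, 265.0], [0.503, 0.288, 0.033]), (np.int32(24), [173.0, 276.0], [0.476, 0.308, 0.035]), (np.int32(76), [141.0, 290.0], [0.499, 0.381, 0.033]), (np.int32(29), [142.0, 303.0], [0.469, 0.398, 0.035])]
```

Bead is in the tray at (0.674, 0.002). Returning pan A.

{"method": "carry_out", "body": {"moves": [{"linear":[0,0,0.02],"delta_rot":[0,-0.08,0],"hand":0},{"linear":[0,0,0.03],"delta_rot":[0,-0.17,0],"hand":0},{"linear":[0,0.02,0.03],"delta_rot":[0,-0.26,0],"hand":0},{"linear":[-0.02,0.06,0.03],"delta_rot":[0,-0.35,0],"hand":0},{"linear":[-0.05,0.12,0.03],"delta_rot":[0,-0.44,0],"hand":0},{"linear":[-0.08,0.18,0.03],"delta_rot":[0,-0.53,0],"hand":0},{"linear":[-0.11,0.24,0.03],"delta_rot":[0,-0.6,0],"hand":0},{"linear":[-0.13,0.3,0.03],"delta_rot":[0,-0.6,0],"hand":0},{"linear":[-0.14,0.35,0.03],"delta_rot":[0,-0.6,0],"hand":0},{"linear":[-0.14,0.38,0.01],"delta_rot":[0,-0.6,0],"hand":0},{"linear":[-0.14,0.39,-0.04],"delta_rot":[0,-0.6,0],"hand":0},{"linear":[-0.14,0.39,-0.1],"delta_rot":[0,-0.6,0],"hand":0},{"linear":[-0.14,0.39,-0.16],"delta_rot":[0,-0.6,0],"hand":0},{"linear":[-0.14,0.39,-0.21],"delta_rot":[0,-0.6,0],"hand":0},{"linear":[-0.14,0.39,-0.245],"delta_rot":[0,-0.6,0],"hand":0},{"linear":[-0.14,0.39,-0.26],"delta_rot":[0,-0.6,0],"hand":0},{"linear":[-0.14,0.39,-0.268],"delta_rot":[0,-0.6,0],"hand":0},{"linear":[-0.14,0.39,-0.268],"delta_rot":[0,-0.6,0],"hand":0},{"linear":[-0.14,0.39,-0.268],"delta_rot":[0,-0.6,0],"hand":0}]}}

```text
time_s: 10.75
tool_pos: [0.4486, 0.199, 0.0779]
orientation: [0.0, 0.717, 0.697, 0.001]
ft_force: [-0.7, -0.5, -1.8]
gripper_width: 0.111
grip_force: 60.9
```

```bash
python3 -c "
from h import *
st(); handles(('scene','side'))"
```

```text
t 10.75 tcp [0.4486 0.199  0.0779] tool y [ 1.    -0.029  0.001] tool z [ 0.001  0.    -1.   ] j [-0.1   0.48 -0.55  2.1   0.41  0.66 -0.95] g 0.111 F [-0.7 -0.5 -1.8]
scene 45 top mid [0.454  0.2117 0.0937] rect [0.4561 0.197 ] [0.015 0.034] 6.2 ztop 0.098
scene 165 top mid [0.4545 0.2901 0.0924] rect [0.454  0.2898] [0.034 0.012] 84.0 ztop 0.097
scene 181 top mid [0.4488 0.3773 0.0928] rect [0.4496 0.3774] [0.012 0.034] 2.5 ztop 0.097
side 50 top mid [0.4488 0.2117 0.0948] rect [0.4521 0.2114] [0.007 0.03 ] 88.4 ztop 0.098
side 130 top mid [0.4527 0.2921 0.0934] rect [0.4523 0.2913] [0.035 0.012] 85.4 ztop 0.097
side 147 top mid [0.4469 0.3797 0.0934] rect [0.4472 0.3795] [0.012 0.034] 1.6 ztop 0.097
```

{"method": "carry_out", "body": {"moves": [{"linear":[0,0,-0.002],"delta_rot":[0,0,0],"hand":0},{"linear":[0,0,-0.002],"delta_rot":[0,0,0],"hand":0.2},{"linear":[0,0,-0.002],"delta_rot":[0,0,0],"hand":0.4},{"linear":[0,0,-0.002],"delta_rot":[0,0,0],"hand":0.6},{"linear":[0,0,-0.002],"delta_rot":[0,0,0],"hand":0.6},{"linear":[0,0,-0.002],"delta_rot":[0,0,0],"hand":0.6},{"linear":[0,0,0.04],"delta_rot":[0,0,0],"hand":0.6},{"linear":[0,0,0.11],"delta_rot":[0,0,0],"hand":0.6},{"linear":[0,0.03,0.16],"delta_rot":[0,0,-0.01],"hand":0.6},{"linear":[0.005,0.1,0.18],"delta_rot":[0,0,-0.02],"hand":0.6},{"linear":[0.009,0.16,0.18],"delta_rot":[0,0,-0.04],"hand":0.6},{"linear":[0.009,0.187,0.18],"delta_rot":[0,0,-0.04],"hand":0.6},{"linear":[0.009,0.187,0.18],"delta_rot":[0,0,-0.04],"hand":0.6},{"linear":[0.009,0.187,0.18],"delta_rot":[0,0,-0.04],"hand":0.6}]}}

```text
time_s: 12.25
tool_pos: [0.4522, 0.2908, 0.1662]
orientation: [0.0, 0.739, 0.674, -0.001]
ft_force: [0.4, -0.0, -0.8]
gripper_width: 0.6
grip_force: 0.0
```

```bash
python3 -c "
from h import *
st(); handles()"
```

```text
t 12.25 tcp [0.4522 0.2908 0.1662] tool y [ 0.996 -0.091 -0.001] tool z [-0.001 -0.002 -1.   ] j [-0.19  0.42 -0.61  1.93  0.31  0.89 -1.06] g 0.6 F [ 0.4 -0.  -0.8]
scene 148 top mid [0.4498 0.1966 0.0925] rect [0.4521 0.1965] [0.017 0.034] 8.2 ztop 0.096
scene 165 top mid [0.4548 0.2901 0.0922] rect [0.4546 0.2896] [0.034 0.011] 84.8 ztop 0.097
scene 177 top mid [0.4485 0.3771 0.0924] rect [0.4486 0.3773] [0.034 0.012] 86.9 ztop 0.096
side 115 top mid [0.4484 0.1981 0.094 ] rect [0.4486 0.1982] [0.034 0.011] 88.4 ztop 0.098
side 116 top mid [0.4526 0.2929 0.0926] rect [0.4522 0.2918] [0.034 0.011] 84.3 ztop 0.097
side 145 top mid [0.4469 0.3793 0.0939] rect [0.447  0.3797] [0.011 0.033] 3.3 ztop 0.099
wrist 484 top mid [0.4486 0.2032 0.0909] rect [0.4486 0.2025] [0.024 0.01 ] 88.3 ztop 0.095
wrist 707 top mid [0.4526 0.2911 0.0921] rect [0.4525 0.2907] [0.034 0.01 ] 85.3 ztop 0.096
wrist 931 top mid [0.447  0.378  0.0929] rect [0.4469 0.3779] [0.01  0.034] 1.9 ztop 0.095
```

{"method": "carry_out", "body": {"moves": [{"linear":[0.001,0,-0.05],"delta_rot":[0,0,0],"hand":0.6},{"linear":[0.001,0,-0.11],"delta_rot":[0,0,0],"hand":0.6},{"linear":[0.001,0,-0.16],"delta_rot":[0,0,0],"hand":0.6},{"linear":[0.001,0,-0.18],"delta_rot":[0,0,0],"hand":0.6},{"linear":[0.001,0,-0.18],"delta_rot":[0,0,0],"hand":0.3},{"linear":[0.001,0,-0.18],"delta_rot":[0,0,0],"hand":0},{"linear":[0.001,0,-0.18],"delta_rot":[0,0,0],"hand":0},{"linear":[0.001,0,-0.18],"delta_rot":[0,0,0],"hand":0},{"linear":[0.001,0,-0.18],"delta_rot":[0,0,0],"hand":0},{"linear":[0.001,0,-0.18],"delta_rot":[0,0,0],"hand":0},{"linear":[0.001,0,-0.18],"delta_rot":[0,0,0],"hand":0},{"linear":[0.001,0,-0.16],"delta_rot":[0,0,0],"hand":0},{"linear":[0.001,0,-0.12],"delta_rot":[0,0,0],"hand":0},{"linear":[0.001,0,-0.07],"delta_rot":[0,0,0],"hand":0},{"linear":[0.001,0,-0.02],"delta_rot":[0,0,0],"hand":0},{"linear":[0.001,0,0.03],"delta_rot":[0,0,0],"hand":0},{"linear":[0.001,0,0.08],"delta_rot":[0,0,0],"hand":0},{"linear":[0.001,0,0.11],"delta_rot":[0,0,0],"hand":0},{"linear":[0.001,0,0.12],"delta_rot":[0,0,0],"hand":0},{"linear":[0.001,0,0.12],"delta_rot":[0,0,0],"hand":0}]}}

```text
time_s: 14.4
tool_pos: [0.4531, 0.292, 0.2272]
orientation: [0.0, 0.739, 0.674, 0.0]
ft_force: [-0.2, -0.3, -2.5]
gripper_width: 0.112
grip_force: 58.6
```

```bash
python3 -c "
from h import *
st(); beads()"
```

```text
t 14.4 tcp [0.4531 0.292  0.2272] tool y [ 0.996 -0.092  0.   ] tool z [ 0.  0. -1.] j [-0.16  0.35 -0.65  1.87  0.25  1.   -1.  ] g 0.112 F [-0.2 -0.3 -2.5]
scene [(np.int32(349), [389.0, 172.0], [0.488, 0.285, 0.178]), (np.int32(317), [419.0, 233.0], [0.482, 0.378, 0.029]), (np.int32(603), [148.0, 252.0], [0.765, -0.16, 0.047])]
side [(np.int32(37), [245.0, 123.0], [0.752, -0.175, 0.049]), (np.int32(40), [246.0, 133.0], [0.733, -0.158, 0.025]), (np.int32(12), [238.0, 137.0], [0.751, -0.142, 0.008]), (np.int32(72), [218.0, 168.0], [0.675, 0.003, 0.028]), (np.int32(28), [162.0, 231.0], [0.504, 0.292, 0.181]), (np.int32(74), [141.0, 290.0], [0.498, 0.381, 0.033]), (np.int32(30), [142.0, 303.0], [0.469, 0.399, 0.034])]
```

{"method": "carry_out", "body": {"moves": [{"linear":[0,-0.01,0],"delta_rot":[0,0,0],"hand":0},{"linear":[0,-0.03,0],"delta_rot":[0,0,0],"hand":0},{"linear":[0.01,-0.07,0],"delta_rot":[0,0,0],"hand":0},{"linear":[0.02,-0.12,0],"delta_rot":[0,0,0.01],"hand":0},{"linear":[0.03,-0.17,0],"delta_rot":[0,0,0.02],"hand":0},{"linear":[0.045,-0.22,0],"delta_rot":[0,0,0.025],"hand":0},{"linear":[0.06,-0.27,0],"delta_rot":[0,0,0.03],"hand":0},{"linear":[0.075,-0.32,0],"delta_rot":[0,0,0.035],"hand":0},{"linear":[0.09,-0.37,0],"delta_rot":[0,0,0.04],"hand":0},{"linear":[0.105,-0.42,0],"delta_rot":[0,0,0.045],"hand":0},{"linear":[0.12,-0.47,0],"delta_rot":[0,0,0.05],"hand":0},{"linear":[0.13,-0.51,0],"delta_rot":[0,0,0.055],"hand":0},{"linear":[0.13,-0.54,0],"delta_rot":[0,0,0.055],"hand":0},{"linear":[0.13,-0.56,0],"delta_rot":[0,0,0.055],"hand":0},{"linear":[0.13,-0.572,0],"delta_rot":[0,0,0.055],"hand":0},{"linear":[0.13,-0.576,0],"delta_rot":[0,0,0.055],"hand":0},{"linear":[0.13,-0.576,0],"delta_rot":[0,0,0.055],"hand":0}]}}

```text
time_s: 16.2
tool_pos: [0.5179, 0.0046, 0.227]
orientation: [-0.0, 0.709, 0.705, 0.0]
ft_force: [-0.1, 0.6, -3.3]
gripper_width: 0.11
grip_force: 58.6
```

{"method": "carry_out", "body": {"moves": [{"linear":[0,0,0],"delta_rot":[0,0.05,0],"hand":0},{"linear":[0,0,0],"delta_rot":[0,0.11,0],"hand":0},{"linear":[0,0,-0.01],"delta_rot":[0,0.17,0],"hand":0},{"linear":[0,0,-0.02],"delta_rot":[0,0.23,0],"hand":0},{"linear":[0,0,-0.03],"delta_rot":[0,0.3,0],"hand":0},{"linear":[0,0,-0.03],"delta_rot":[0,0.37,0],"hand":0},{"linear":[0,0,-0.03],"delta_rot":[0,0.44,0],"hand":0},{"linear":[0,0,-0.03],"delta_rot":[0,0.51,0],"hand":0},{"linear":[0,0,-0.03],"delta_rot":[0,0.58,0],"hand":0},{"linear":[0,0,-0.03],"delta_rot":[0,0.6,0],"hand":0},{"linear":[0,0,-0.03],"delta_rot":[0,0.6,0],"hand":0},{"linear":[0,0,-0.03],"delta_rot":[0,0.6,0],"hand":0},{"linear":[0,0,-0.03],"delta_rot":[0,0.6,0],"hand":0},{"linear":[0,0,-0.03],"delta_rot":[0,0.6,0],"hand":0},{"linear":[0,0,-0.03],"delta_rot":[0,0.6,0],"hand":0},{"linear":[0,0,-0.03],"delta_rot":[0,0.6,0],"hand":0}]}}

```text
time_s: 17.8
tool_pos: [0.5181, 0.0041, 0.2124]
orientation: [-0.32, 0.632, 0.629, -0.322]
ft_force: [-0.5, -0.6, -1.5]
gripper_width: 0.11
grip_force: 59.3
```

```bash
python3 -c "
from h import *
st(); beads()"
```

```text
t 17.8 tcp [0.5181 0.0041 0.2124] tool y [ 0.588 -0.005 -0.808] tool z [-0.808  0.    -0.588] j [ 0.16  0.82 -0.42  1.39  0.08  1.91 -0.3 ] g 0.11 F [-0.5 -0.6 -1.5]
scene [(np.int32(96), [274.0, 218.0], [0.555, 0.053, 0.028]), (np.int32(321), [419.0, 232.0], [0.482, 0.378, 0.03]), (np.int32(104), [240.0, 230.0], [0.623, -0.007, 0.028]), (np.int32(580), [148.0, 252.0], [0.765, -0.16, 0.047]), (np.int32(60), [245.0, 244.0], [0.666, 0.024, 0.032])]
side [(np.int32(138), [217.0, 172.0], [0.668, 0.013, 0.028]), (np.int32(41), [233.0, 178.0], [0.616, -0.004, 0.03]), (np.int32(77), [234.0, 205.0], [0.543, 0.057, 0.029]), (np.int32(79), [141.0, 290.0], [0.5, 0.382, 0.032]), (np.int32(31), [142.0, 303.0], [0.469, 0.399, 0.035])]
```

{"method": "carry_out", "body": {"moves": [{"linear":[0,0,0.02],"delta_rot":[0,-0.08,0],"hand":0},{"linear":[0,0,0.03],"delta_rot":[0,-0.17,0],"hand":0},{"linear":[0,0.02,0.03],"delta_rot":[0,-0.26,0],"hand":0},{"linear":[-0.02,0.06,0.03],"delta_rot":[0,-0.35,0],"hand":0},{"linear":[-0.04,0.12,0.03],"delta_rot":[0,-0.44,0],"hand":0},{"linear":[-0.06,0.19,0.03],"delta_rot":[0,-0.53,0],"hand":0},{"linear":[-0.08,0.26,0.03],"delta_rot":[0,-0.6,0],"hand":0},{"linear":[-0.1,0.33,0.03],"delta_rot":[0,-0.6,0],"hand":0},{"linear":[-0.11,0.4,0.03],"delta_rot":[0,-0.6,0],"hand":0},{"linear":[-0.12,0.46,0.03],"delta_rot":[0,-0.6,0],"hand":0},{"linear":[-0.13,0.51,0.03],"delta_rot":[0,-0.6,0],"hand":0},{"linear":[-0.13,0.55,0.03],"delta_rot":[0,-0.6,0],"hand":0},{"linear":[-0.13,0.576,0.03],"delta_rot":[0,-0.6,0],"hand":0},{"linear":[-0.13,0.576,0.03],"delta_rot":[0,-0.6,0],"hand":0}]}}

```text
time_s: 19.3
tool_pos: [0.4524, 0.2938, 0.2271]
orientation: [-0.0, 0.708, 0.706, 0.0]
ft_force: [0.1, 0.4, -1.3]
gripper_width: 0.11
grip_force: 59.2
```

{"method": "carry_out", "body": {"moves": [{"linear":[0,0,-0.03],"delta_rot":[0,0,-0.03],"hand":0},{"linear":[0,0,-0.08],"delta_rot":[0,0,-0.055],"hand":0},{"linear":[0,0,-0.14],"delta_rot":[0,0,-0.055],"hand":0},{"linear":[0,0,-0.2],"delta_rot":[0,0,-0.055],"hand":0},{"linear":[0,0,-0.25],"delta_rot":[0,0,-0.055],"hand":0},{"linear":[0,0,-0.285],"delta_rot":[0,0,-0.055],"hand":0},{"linear":[0,0,-0.298],"delta_rot":[0,0,-0.055],"hand":0},{"linear":[0,0,-0.3],"delta_rot":[0,0,-0.055],"hand":0},{"linear":[0,0,-0.3],"delta_rot":[0,0,-0.055],"hand":0},{"linear":[0,0,-0.3],"delta_rot":[0,0,-0.055],"hand":0.2},{"linear":[0,0,-0.3],"delta_rot":[0,0,-0.055],"hand":0.4},{"linear":[0,0,-0.3],"delta_rot":[0,0,-0.055],"hand":0.6},{"linear":[0,0,-0.3],"delta_rot":[0,0,-0.055],"hand":0.6},{"linear":[0,0,-0.3],"delta_rot":[0,0,-0.055],"hand":0.6},{"linear":[0,0,-0.26],"delta_rot":[0,0,-0.055],"hand":0.6},{"linear":[0,0,-0.19],"delta_rot":[0,0,-0.055],"hand":0.6},{"linear":[0,0.03,-0.13],"delta_rot":[0,0,-0.03],"hand":0.6},{"linear":[-0.01,0.1,-0.12],"delta_rot":[0,0,0],"hand":0.6},{"linear":[-0.01,0.175,-0.12],"delta_rot":[0,0,0.015],"hand":0.6},{"linear":[-0.01,0.175,-0.12],"delta_rot":[0,0,0.015],"hand":0.6}]}}

```text
time_s: 21.3
tool_pos: [0.4465, 0.3857, 0.1681]
orientation: [-0.002, 0.698, 0.716, 0.002]
ft_force: [-0.8, 0.6, 0.3]
gripper_width: 0.598
grip_force: 0.0
```

```bash
python3 -c "
from h import *
st(); handles()"
```

```text
t 21.3 tcp [0.4465 0.3857 0.1681] tool y [1.    0.025 0.   ] tool z [ 0.     0.006 -1.   ] j [-0.35  0.5  -0.61  1.81  0.34  0.94 -1.08] g 0.598 F [-0.8  0.6  0.3]
scene 150 top mid [0.4513 0.1966 0.0929] rect [0.4512 0.1962] [0.012 0.034] 2.8 ztop 0.097
scene 162 top mid [0.4534 0.2866 0.0922] rect [0.454  0.2864] [0.033 0.013] 81.3 ztop 0.096
scene 178 top mid [0.4478 0.3774 0.0924] rect [0.4486 0.3774] [0.014 0.034] 8.3 ztop 0.096
side 123 top mid [0.4488 0.1979 0.0934] rect [0.4485 0.1985] [0.035 0.011] 88.7 ztop 0.098
side 133 top mid [0.4519 0.2892 0.0935] rect [0.4522 0.2889] [0.033 0.012] 86.4 ztop 0.097
side 108 top mid [0.446  0.38   0.0922] rect [0.4455 0.3794] [0.033 0.01 ] 87.4 ztop 0.096
wrist 562 top mid [0.4524 0.2934 0.0909] rect [0.452  0.2892] [0.032 0.01 ] 84.0 ztop 0.095
wrist 703 top mid [0.4468 0.3787 0.0923] rect [0.4466 0.3785] [0.01  0.034] 1.0 ztop 0.095
```

```bash
python3 -c "
from h import *
st()"
```

```text
t 21.45 tcp [0.4479 0.3791 0.1664] tool y [ 1.     0.019 -0.001] tool z [-0.001 -0.001 -1.   ] j [-0.35  0.5  -0.6   1.82  0.34  0.94 -1.08] g 0.599 F [-0.5 -0.8  0.5]
```

{"method": "carry_out", "body": {"moves": [{"linear":[-0.002,0,-0.05],"delta_rot":[0,0,0],"hand":0.6},{"linear":[-0.002,0,-0.11],"delta_rot":[0,0,0],"hand":0.6},{"linear":[-0.002,0,-0.16],"delta_rot":[0,0,0],"hand":0.6},{"linear":[-0.002,0,-0.18],"delta_rot":[0,0,0],"hand":0.6},{"linear":[-0.002,0,-0.18],"delta_rot":[0,0,0],"hand":0.3},{"linear":[-0.002,0,-0.18],"delta_rot":[0,0,0],"hand":0},{"linear":[-0.002,0,-0.18],"delta_rot":[0,0,0],"hand":0},{"linear":[-0.002,0,-0.18],"delta_rot":[0,0,0],"hand":0},{"linear":[-0.002,0,-0.18],"delta_rot":[0,0,0],"hand":0},{"linear":[-0.002,0,-0.18],"delta_rot":[0,0,0],"hand":0},{"linear":[-0.002,0,-0.18],"delta_rot":[0,0,0],"hand":0},{"linear":[-0.002,0,-0.16],"delta_rot":[0,0,0],"hand":0},{"linear":[-0.002,0,-0.12],"delta_rot":[0,0,0],"hand":0},{"linear":[-0.002,0,-0.07],"delta_rot":[0,0,0],"hand":0},{"linear":[-0.002,0,-0.02],"delta_rot":[0,0,0],"hand":0},{"linear":[-0.002,0,0.03],"delta_rot":[0,0,0],"hand":0},{"linear":[-0.002,0,0.08],"delta_rot":[0,0,0],"hand":0},{"linear":[-0.002,0,0.11],"delta_rot":[0,0,0],"hand":0},{"linear":[-0.002,0,0.12],"delta_rot":[0,0,0],"hand":0},{"linear":[-0.002,0,0.12],"delta_rot":[0,0,0],"hand":0}]}}

```text
time_s: 23.45
tool_pos: [0.4471, 0.3795, 0.2271]
orientation: [0.0, 0.701, 0.714, 0.0]
ft_force: [-0.8, 0.0, -3.5]
gripper_width: 0.11
grip_force: 58.6
```

```bash
python3 -c "
from h import *
st(); beads(('scene',))"
```

```text
t 23.45 tcp [0.4471 0.3795 0.2271] tool y [1.    0.018 0.   ] tool z [ 0.  0. -1.] j [-0.32  0.43 -0.63  1.76  0.29  1.04 -1.04] g 0.11 F [-0.8  0.  -3.5]
scene [(np.int32(393), [435.0, 179.0], [0.482, 0.376, 0.177]), (np.int32(97), [275.0, 218.0], [0.555, 0.055, 0.028]), (np.int32(102), [239.0, 230.0], [0.624, -0.008, 0.027]), (np.int32(593), [148.0, 252.0], [0.765, -0.159, 0.047]), (np.int32(59), [245.0, 244.0], [0.666, 0.024, 0.032])]
```

{"method": "carry_out", "body": {"moves": [{"linear":[0,-0.01,0],"delta_rot":[0,0,0],"hand":0},{"linear":[0,-0.03,0],"delta_rot":[0,0,0],"hand":0},{"linear":[0.005,-0.07,0],"delta_rot":[0,0,0],"hand":0},{"linear":[0.01,-0.12,0],"delta_rot":[0,0,0],"hand":0},{"linear":[0.02,-0.17,0],"delta_rot":[0,0,0],"hand":0},{"linear":[0.03,-0.225,0],"delta_rot":[0,0,0],"hand":0},{"linear":[0.04,-0.28,0],"delta_rot":[0,0,0],"hand":0},{"linear":[0.05,-0.335,0],"delta_rot":[0,0,0],"hand":0},{"linear":[0.065,-0.39,0],"delta_rot":[0,0,0],"hand":0},{"linear":[0.08,-0.445,0],"delta_rot":[0,0,0],"hand":0},{"linear":[0.095,-0.5,0],"delta_rot":[0,0,0],"hand":0},{"linear":[0.11,-0.555,0],"delta_rot":[0,0,0],"hand":0},{"linear":[0.12,-0.61,0],"delta_rot":[0,0,0],"hand":0},{"linear":[0.13,-0.66,0],"delta_rot":[0,0,0],"hand":0},{"linear":[0.14,-0.7,0],"delta_rot":[0,0,0],"hand":0},{"linear":[0.14,-0.73,0],"delta_rot":[0,0,0],"hand":0},{"linear":[0.14,-0.745,0],"delta_rot":[0,0,0],"hand":0},{"linear":[0.14,-0.752,0],"delta_rot":[0,0,0],"hand":0},{"linear":[0.14,-0.752,0],"delta_rot":[0,0,0],"hand":0},{"linear":[0.14,-0.752,0],"delta_rot":[0,0,0],"hand":0}]}}

```text
time_s: 25.5
tool_pos: [0.5169, 0.0046, 0.227]
orientation: [-0.0, 0.7, 0.714, 0.0]
ft_force: [0.0, 0.2, -2.5]
gripper_width: 0.107
grip_force: 58.6
```

{"method": "carry_out", "body": {"moves": [{"linear":[0,0,0],"delta_rot":[0,0.05,0],"hand":0},{"linear":[0,0,0],"delta_rot":[0,0.11,0],"hand":0},{"linear":[0,0,-0.01],"delta_rot":[0,0.17,0],"hand":0},{"linear":[0,0,-0.02],"delta_rot":[0,0.23,0],"hand":0},{"linear":[0,0,-0.03],"delta_rot":[0,0.3,0],"hand":0},{"linear":[0,0,-0.03],"delta_rot":[0,0.37,0],"hand":0},{"linear":[0,0,-0.03],"delta_rot":[0,0.44,0],"hand":0},{"linear":[0,0,-0.03],"delta_rot":[0,0.51,0],"hand":0},{"linear":[0,0,-0.03],"delta_rot":[0,0.58,0],"hand":0},{"linear":[0,0,-0.03],"delta_rot":[0,0.6,0],"hand":0},{"linear":[0,0,-0.03],"delta_rot":[0,0.6,0],"hand":0},{"linear":[0,0,-0.03],"delta_rot":[0,0.6,0],"hand":0},{"linear":[0,0,-0.03],"delta_rot":[0,0.6,0],"hand":0},{"linear":[0,0,-0.03],"delta_rot":[0,0.6,0],"hand":0},{"linear":[0,0,-0.03],"delta_rot":[0,0.6,0],"hand":0},{"linear":[0,0,-0.03],"delta_rot":[0,0.6,0],"hand":0}]}}

```text
time_s: 27.1
tool_pos: [0.5171, 0.0036, 0.2124]
orientation: [-0.324, 0.624, 0.636, -0.318]
ft_force: [0.0, 0.4, -1.9]
gripper_width: 0.113
grip_force: 59.2
```

```bash
python3 -c "
from h import *
st(); beads(); handles(('scene','side'))"
```

```text
t 27.1 tcp [0.5171 0.0036 0.2124] tool y [ 0.589  0.018 -0.808] tool z [-0.808  0.    -0.589] j [ 0.16  0.82 -0.4   1.4   0.07  1.9  -0.27] g 0.113 F [ 0.   0.4 -1.9]
scene [(np.int32(89), [256.0, 206.0], [0.527, -0.006, 0.028]), (np.int32(96), [275.0, 218.0], [0.555, 0.054, 0.027]), (np.int32(95), [247.0, 220.0], [0.586, -0.006, 0.027]), (np.int32(102), [238.0, 233.0], [0.636, -0.007, 0.027]), (np.int32(158), [248.0, 241.0], [0.646, 0.027, 0.031]), (np.int32(594), [148.0, 252.0], [0.765, -0.159, 0.047])]
side [(np.int32(200), [218.0, 175.0], [0.658, 0.023, 0.029]), (np.int32(69), [232.0, 177.0], [0.625, -0.004, 0.029]), (np.int32(70), [257.0, 199.0], [0.516, -0.003, 0.03]), (np.int32(83), [234.0, 205.0], [0.544, 0.057, 0.028])]
scene 153 top mid [0.4498 0.1964 0.0927] rect [0.4498 0.1962] [0.034 0.013] 86.7 ztop 0.097
scene 161 top mid [0.4532 0.2866 0.092 ] rect [0.454  0.2863] [0.034 0.014] 84.9 ztop 0.096
side 120 top mid [0.4484 0.1978 0.0937] rect [0.4484 0.1987] [0.034 0.012] 84.5 ztop 0.098
side 132 top mid [0.4518 0.289  0.0936] rect [0.4521 0.2889] [0.033 0.012] 86.3 ztop 0.098
```

{"method": "carry_out", "body": {"moves": [{"linear":[0,0,0.02],"delta_rot":[0,-0.08,0],"hand":0},{"linear":[0,0,0.03],"delta_rot":[0,-0.17,0],"hand":0},{"linear":[0,0.02,0.03],"delta_rot":[0,-0.26,0],"hand":0},{"linear":[-0.02,0.06,0.03],"delta_rot":[0,-0.35,0],"hand":0},{"linear":[-0.03,0.12,0.03],"delta_rot":[0,-0.44,0],"hand":0},{"linear":[-0.04,0.19,0.03],"delta_rot":[0,-0.53,0],"hand":0},{"linear":[-0.06,0.26,0.03],"delta_rot":[0,-0.6,0],"hand":0},{"linear":[-0.08,0.33,0.03],"delta_rot":[0,-0.6,0],"hand":0},{"linear":[-0.1,0.4,0.03],"delta_rot":[0,-0.6,0],"hand":0},{"linear":[-0.11,0.47,0.03],"delta_rot":[0,-0.6,0],"hand":0},{"linear":[-0.12,0.54,0.03],"delta_rot":[0,-0.6,0],"hand":0},{"linear":[-0.13,0.61,0.03],"delta_rot":[0,-0.6,0],"hand":0},{"linear":[-0.14,0.67,0.03],"delta_rot":[0,-0.6,0],"hand":0},{"linear":[-0.14,0.71,0.03],"delta_rot":[0,-0.6,0],"hand":0},{"linear":[-0.14,0.735,0.03],"delta_rot":[0,-0.6,0],"hand":0},{"linear":[-0.14,0.752,0.03],"delta_rot":[0,-0.6,0],"hand":0},{"linear":[-0.14,0.752,0.03],"delta_rot":[0,-0.6,0],"hand":0},{"linear":[-0.14,0.752,0.03],"delta_rot":[0,-0.6,0],"hand":0}]}}

```text
time_s: 29.1
tool_pos: [0.4474, 0.3785, 0.2268]
orientation: [0.0, 0.701, 0.713, -0.001]
ft_force: [0.1, -0.6, -1.0]
gripper_width: 0.108
grip_force: 59.2
```

{"method": "carry_out", "body": {"moves": [{"linear":[0,0,-0.03],"delta_rot":[0,0,0],"hand":0},{"linear":[0,0,-0.08],"delta_rot":[0,0,0],"hand":0},{"linear":[0,0,-0.14],"delta_rot":[0,0,0],"hand":0},{"linear":[0,0,-0.2],"delta_rot":[0,0,0],"hand":0},{"linear":[0,0,-0.25],"delta_rot":[0,0,0],"hand":0},{"linear":[0,0,-0.285],"delta_rot":[0,0,0],"hand":0},{"linear":[0,0,-0.298],"delta_rot":[0,0,0],"hand":0},{"linear":[0,0,-0.3],"delta_rot":[0,0,0],"hand":0},{"linear":[0,0,-0.3],"delta_rot":[0,0,0],"hand":0},{"linear":[0,0,-0.3],"delta_rot":[0,0,0],"hand":0.2},{"linear":[0,0,-0.3],"delta_rot":[0,0,0],"hand":0.4},{"linear":[0,0,-0.3],"delta_rot":[0,0,0],"hand":0.6},{"linear":[0,0,-0.3],"delta_rot":[0,0,0],"hand":0.6},{"linear":[0,0,-0.3],"delta_rot":[0,0,0],"hand":0.6},{"linear":[0,0,-0.26],"delta_rot":[0,0,0],"hand":0.6},{"linear":[0,0,-0.18],"delta_rot":[0,0,0],"hand":0.6},{"linear":[0,0,-0.09],"delta_rot":[0,0,0],"hand":0.6},{"linear":[0,0,0],"delta_rot":[0,0,0],"hand":0.3},{"linear":[0,0,0.1],"delta_rot":[0,0,0],"hand":0},{"linear":[0,0,0.1],"delta_rot":[0,0,0],"hand":0}]}}

```text
time_s: 31.1
tool_pos: [0.4492, 0.3829, 0.2844]
orientation: [0.0, 0.701, 0.714, 0.006]
ft_force: [0.8, 0.8, 0.7]
gripper_width: 0.094
grip_force: 0.0
```

```bash
python3 -c "
from h import *
st(); beads(); handles()"
```

```text
t 31.1 tcp [0.4492 0.3829 0.2844] tool y [1.    0.018 0.009] tool z [ 0.009  0.008 -1.   ] j [-0.32  0.37 -0.63  1.7   0.24  1.14 -1.  ] g 0.094 F [0.8 0.8 0.7]
scene [(np.int32(90), [256.0, 206.0], [0.528, -0.007, 0.027]), (np.int32(95), [275.0, 218.0], [0.555, 0.054, 0.027]), (np.int32(96), [247.0, 220.0], [0.586, -0.006, 0.028]), (np.int32(106), [237.0, 233.0], [0.635, -0.008, 0.028]), (np.int32(158), [248.0, 241.0], [0.646, 0.027, 0.03]), (np.int32(615), [148.0, 252.0], [0.765, -0.159, 0.047])]
side [(np.int32(13), [247.0, 124.0], [0.746, -0.169, 0.049]), (np.int32(53), [243.0, 133.0], [0.74, -0.154, 0.016]), (np.int32(203), [218.0, 175.0], [0.66, 0.023, 0.028]), (np.int32(69), [232.0, 177.0], [0.623, -0.004, 0.029]), (np.int32(70), [243.0, 187.0], [0.574, -0.004, 0.029]), (np.int32(68), [257.0, 199.0], [0.516, -0.003, 0.029]), (np.int32(82), [234.0, 205.0], [0.543, 0.057, 0.029])]
scene 151 top mid [0.45   0.1964 0.0921] rect [0.4497 0.196 ] [0.034 0.014] 89.6 ztop 0.096
scene 161 top mid [0.4536 0.2865 0.0926] rect [0.454  0.2864] [0.034 0.014] 85.0 ztop 0.097
scene 182 top mid [0.447  0.3742 0.0919] rect [0.4469 0.3743] [0.014 0.034] 2.6 ztop 0.096
side 125 top mid [0.4484 0.1984 0.0941] rect [0.4489 0.1988] [0.033 0.012] 88.6 ztop 0.098
side 131 top mid [0.4514 0.2891 0.0937] rect [0.4515 0.2889] [0.034 0.011] 85.0 ztop 0.097
side 146 top mid [0.4457 0.3764 0.0935] rect [0.4459 0.3763] [0.034 0.012] 89.8 ztop 0.098
wrist 163 top mid [0.4489 0.2005 0.0917] rect [0.4487 0.2004] [0.027 0.01 ] 88.1 ztop 0.095
wrist 303 top mid [0.446  0.3754 0.0928] rect [0.4458 0.3755] [0.009 0.033] 0.9 ztop 0.095
```

All 7 beads are in the tray and the three pans are back on the mat. Over to the unit.

{"method": "carry_out", "body": {"moves": [{"linear":[0.02,-0.08,0.02],"delta_rot":[0,0,-0.05],"hand":0},{"linear":[0.05,-0.757,0.02],"delta_rot":[0,0,-0.53],"hand":0},{"linear":[0.05,-0.757,0.02],"delta_rot":[0,0,-0.53],"hand":0},{"linear":[0.05,-0.757,0.02],"delta_rot":[0,0,-0.53],"hand":0},{"linear":[0.05,-0.757,0.02],"delta_rot":[0,0,-0.53],"hand":0},{"linear":[0.05,-0.757,0.02],"delta_rot":[0,0,-0.53],"hand":0},{"linear":[0.05,-0.757,0.02],"delta_rot":[0,0,-0.53],"hand":0},{"linear":[0.05,-0.757,0.02],"delta_rot":[0,0,-0.53],"hand":0},{"linear":[0.05,-0.757,0.02],"delta_rot":[0,0,-0.53],"hand":0},{"linear":[0.05,-0.757,0.02],"delta_rot":[0,0,-0.53],"hand":0},{"linear":[0.05,-0.757,0.02],"delta_rot":[0,0,-0.53],"hand":0},{"linear":[0.05,-0.757,0.02],"delta_rot":[0,0,-0.53],"hand":0}]}}

```text
time_s: 32.55
tool_pos: [0.4719, 0.0027, 0.2866]
orientation: [-0.0, 0.929, 0.371, -0.0]
ft_force: [-0.0, 0.7, 0.1]
gripper_width: 0.0
grip_force: 0.0
```

{"method": "carry_out", "body": {"moves": [{"linear":[-0.02,-0.08,-0.02],"delta_rot":[0,0,-0.05],"hand":0},{"linear":[-0.14,-0.62,-0.16],"delta_rot":[0,0,-0.54],"hand":0},{"linear":[-0.14,-0.62,-0.16],"delta_rot":[0,0,-0.54],"hand":0},{"linear":[-0.14,-0.62,-0.16],"delta_rot":[0,0,-0.54],"hand":0},{"linear":[-0.14,-0.62,-0.16],"delta_rot":[0,0,-0.54],"hand":0},{"linear":[-0.14,-0.62,-0.16],"delta_rot":[0,0,-0.54],"hand":0},{"linear":[-0.14,-0.62,-0.16],"delta_rot":[0,0,-0.54],"hand":0},{"linear":[-0.14,-0.62,-0.16],"delta_rot":[0,0,-0.54],"hand":0},{"linear":[-0.14,-0.62,-0.16],"delta_rot":[0,0,-0.54],"hand":0},{"linear":[-0.14,-0.62,-0.16],"delta_rot":[0,0,-0.54],"hand":0},{"linear":[-0.14,-0.62,-0.16],"delta_rot":[0,0,-0.54],"hand":0},{"linear":[-0.14,-0.62,-0.16],"delta_rot":[0,0,-0.54],"hand":0}]}}

```text
time_s: 33.75
tool_pos: [0.4028, -0.3077, 0.2073]
orientation: [0.0, 0.999, -0.044, 0.0]
ft_force: [-0.1, -0.3, 0.1]
gripper_width: -0.001
grip_force: 0.0
```

```bash
cat >> h.py <<'E'
AX={}
def wheels(name):
    "housing pose and crop of the wheels from the wrist camera"
    p,d,s=snap('wrist',name); P=cloud('wrist',d,s); np.save(name+'.npy',P)
    m=(P[...,0]>.38)&(P[...,0]<.57)&(P[...,1]>-.47)&(P[...,1]<-.15)&(P[...,2]>.045)&(P[...,2]<.062)&(d>0)
    print('housing',cv2.minAreaRect(P[m][:,:2].astype(np.float32)),np.median(P[m][:,2]))
    for t in ['wheel_left_axle','wheel_mid_axle','wheel_right_axle']:
        print(t,[(np.round(r['pixel']).tolist(),round(r['p'],2),ray('wrist',r['pixel'],s,.055).round(4).tolist()) for r in tip_of(t,'wrist')[:1]])
    return p,P,s
E
python3 -c "
from h import *
st(); wheels('w2')"
```

```text
t 33.75 tcp [ 0.4028 -0.3077  0.2073] tool y [-0.089 -0.996  0.   ] tool z [ 0.001 -0.    -1.   ] j [ 0.52  0.25  0.01  2.   -0.    0.89 -1.13] g -0.001 F [-0.1 -0.3  0.1]
housing ((0.4743725061416626, -0.3127061128616333), (0.25868698954582214, 0.12045925855636597), 83.25596618652344) 0.054290891477091124
wheel_left_axle [([183.0, 104.0], 0.61, [0.483, -0.2444, 0.055])]
wheel_mid_axle []
wheel_right_axle [([337.0, 107.0], 0.82, [0.468, -0.3826, 0.055])]
```

View pics/w2.png

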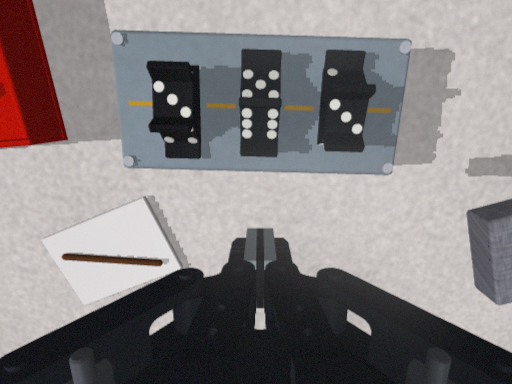

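The wrist view from above shows the left wheel on 3 at (172,100). The mid wheel has a rib on top, between 5 (far) and 6 (near), and the right wheel sits between 2 (far) and 3 (near). I'll fit the rib angles from depth.

```bash
cat >> h.py <<'E'
UC=np.array([.475,-.3125]);YAW=-.1155;ux=np.array([np.cos(YAW),np.sin(YAW)]);uy=np.array([-ux[1],ux[0]])
def wheel_model(a,r):
    "surface radius of the wheel at polar angle a when a face squarely on top -> inside test"
def fit(P,cam_o):
    "ray-independent fit: find phase (deg, face centre off top, + = away from robot) by comparing points with the wheel outline"
    for n,y0 in (('left',.07),('mid',0),('right',-.07)):
        Q=P.reshape(-1,3); l=np.stack([(Q[:,:2]-UC)@ux,(Q[:,:2]-UC)@uy-y0,Q[:,2]-.055],1)
        l=l[(abs(l[:,1])<.011)&(abs(l[:,0])<.055)&(l[:,2]>.012)&(l[:,2]<.056)]
        best=[]
        for off in np.arange(-4,4.1,1)*1e-3:
          x=l[:,0]-off; r=np.hypot(x,l[:,2]); a=np.arctan2(x,l[:,2])
          for ph in np.deg2rad(np.arange(-30,30,1)):
            b=(a-ph)%(np.pi/3)-np.pi/6  # from nearest rib
            t=r*np.sin(b); u=r*np.cos(b)
            drib=np.hypot(np.maximum(abs(t)-.0035,0),np.maximum(u-.048,0)); inside=(abs(t)<.0035)&(u<.048)
            drib=np.where(inside,np.minimum(.0035-abs(t),.048-u),drib)
            dd=np.minimum(drib,abs(r-.030)); best.append((np.mean(np.minimum(dd,.006)),round(np.rad2deg(ph)),off))
        best.sort(); print(n,len(l),[(round(b[0]*1e3,2),b[1],b[2]) for b in best[:4]])
E
python3 -c "
from h import *
fit(np.load('w2.npy'),0)
P=np.load('w2.npy').reshape(-1,3)
for y0 in(.07,0,-.07):
    l=np.stack([(P[:,:2]-UC)@ux,(P[:,:2]-UC)@uy-y0,P[:,2]-.055],1);l=l[(abs(l[:,1])<.01)&(l[:,2]>.01)&(abs(l[:,0])<.06)]
    print([(x,round(np.median(l[abs(l[:,0]*1e3-x)<1.5][:,2])*1e3) if (abs(l[:,0]*1e3-x)<1.5).any() else None) for x in range(-50,51,4)])
"
```

```text
left 2147 [(np.float64(0.71), 7, np.float64(-0.001)), (np.float64(0.74), 6, np.float64(0.0)), (np.float64(0.78), 8, np.float64(-0.002)), (np.float64(0.78), 5, np.float64(0.0))]
mid 2892 [(np.float64(0.87), -26, np.float64(-0.001)), (np.float64(0.88), -27, np.float64(0.0)), (np.float64(0.89), -27, np.float64(-0.001)), (np.float64(0.93), -28, np.float64(0.0))]
right 2248 [(np.float64(0.73), -13, np.float64(0.0)), (np.float64(0.75), -12, np.float64(0.0)), (np.float64(0.76), -12, np.float64(-0.001)), (np.float64(0.77), -11, np.float64(-0.001))]
[(-50, None), (-46, None), (-42, None), (-38, None), (-34, None), (-30, 12), (-26, 16), (-22, 42), (-18, 44), (-14, 38), (-10, 31), (-6, 31), (-2, 30), (2, 30), (6, 30), (10, 29), (14, 29), (18, 31), (22, 36), (26, 39), (30, 37), (34, None), (38, None), (42, None), (46, None), (50, None)]
[(-50, 233), (-46, None), (-42, 25), (-38, 28), (-34, 25), (-30, 23), (-26, 21), (-22, 23), (-18, 25), (-14, 27), (-10, 29), (-6, 275), (-2, 38), (2, 47), (6, 32), (10, 29), (14, 26), (18, 24), (22, 21), (26, 19), (30, 19), (34, 20), (38, 23), (42, 22), (46, None), (50, None)]
[(-50, None), (-46, None), (-42, None), (-38, None), (-34, 34), (-30, 36), (-26, 33), (-22, 28), (-18, 27), (-14, 28), (-10, 28), (-6, 30), (-2, 30), (2, 31), (6, 32), (10, 42), (14, 45), (18, 44), (22, 20), (26, 15), (30, 11), (34, 10), (38, 11), (42, 12), (46, 12), (50, None)]
```

```bash
cat >> h.py <<'E'
def plan(y0,pts):
    "unit-frame TCP points (X from axle, height over axle of the TIPS), mm -> units from the present pose"
    s=st()
    for X,h in pts:
        w=np.r_[UC+ux*(X*1e-3)+uy*y0,.055+h*1e-3+.019]; print((X,h),((w-s['tool_pos'])/.5).round(3).tolist())
E
python3 -c "
from h import *
plan(.07,[(-35,75),(-35,35),(3,35),(3,75)])"
```

```text
t 33.95 tcp [ 0.4023 -0.3085  0.2072] tool y [-0.091 -0.996  0.   ] tool z [ 0. -0. -1.] j [ 0.52  0.25  0.01  2.   -0.    0.89 -1.13] g -0.002 F [-0.2  0.4  0.4]
(-35, 75) [0.092, 0.139, -0.116]
(-35, 35) [0.092, 0.139, -0.196]
(3, 35) [0.168, 0.13, -0.196]
(3, 75) [0.168, 0.13, -0.116]
```

Stroke 1 on the left wheel, with force readback.

{"method": "carry_out", "body": {"moves": [{"linear":[0.05,0.07,-0.06],"delta_rot":[0,0,-0.016],"hand":0},{"linear":[0.092,0.139,-0.116],"delta_rot":[0,0,-0.016],"hand":0},{"linear":[0.092,0.139,-0.116],"delta_rot":[0,0,-0.016],"hand":0},{"linear":[0.092,0.139,-0.156],"delta_rot":[0,0,-0.016],"hand":0},{"linear":[0.092,0.139,-0.196],"delta_rot":[0,0,-0.016],"hand":0},{"linear":[0.092,0.139,-0.196],"delta_rot":[0,0,-0.016],"hand":0},{"linear":[0.105,0.137,-0.196],"delta_rot":[0,0,-0.016],"hand":0},{"linear":[0.12,0.136,-0.196],"delta_rot":[0,0,-0.016],"hand":0},{"linear":[0.135,0.134,-0.196],"delta_rot":[0,0,-0.016],"hand":0},{"linear":[0.15,0.132,-0.196],"delta_rot":[0,0,-0.016],"hand":0},{"linear":[0.16,0.131,-0.196],"delta_rot":[0,0,-0.016],"hand":0},{"linear":[0.168,0.13,-0.196],"delta_rot":[0,0,-0.016],"hand":0},{"linear":[0.168,0.13,-0.196],"delta_rot":[0,0,-0.016],"hand":0},{"linear":[0.168,0.13,-0.156],"delta_rot":[0,0,-0.016],"hand":0},{"linear":[0.168,0.13,-0.116],"delta_rot":[0,0,-0.016],"hand":0},{"linear":[0.1,0.137,-0.08],"delta_rot":[0,0,-0.016],"hand":0},{"linear":[0.0,0.14,-0.02],"delta_rot":[0,0,-0.016],"hand":0},{"linear":[0,0.14,0],"delta_rot":[0,0,-0.016],"hand":0},{"linear":[0,0.14,0],"delta_rot":[0,0,-0.016],"hand":0}]}}

```text
time_s: 35.85
tool_pos: [0.4024, -0.2396, 0.2092]
orientation: [0.001, 0.998, -0.059, 0.003]
ft_force: [-0.0, -0.0, -0.2]
gripper_width: -0.002
grip_force: 0.0
```

```bash
python3 -c "
from h import *
p,d,s=snap('wrist','w3');P=cloud('wrist',d,s);fit(P,0)
plan(.07,[(-35,75),(-35,35),(5,35),(5,75)])"
```

```text
left 1990 [(np.float64(0.75), -3, np.float64(-0.001)), (np.float64(0.76), -4, np.float64(0.0)), (np.float64(0.78), -2, np.float64(-0.002)), (np.float64(0.81), -5, np.float64(0.0))]
mid 2927 [(np.float64(0.85), -27, np.float64(0.0)), (np.float64(0.85), -26, np.float64(-0.001)), (np.float64(0.86), -27, np.float64(-0.001)), (np.float64(0.89), -28, np.float64(0.0))]
right 2291 [(np.float64(0.71), -12, np.float64(0.0)), (np.float64(0.71), -13, np.float64(0.0)), (np.float64(0.74), -11, np.float64(-0.001)), (np.float64(0.74), -12, np.float64(-0.001))]
t 35.9 tcp [ 0.4031 -0.2392  0.2082] tool y [-0.117 -0.993  0.001] tool z [ 0.004 -0.001 -1.   ] j [ 0.42  0.19 -0.02  2.08  0.    0.87 -1.29] g -0.002 F [ 0.3 -0.3 -0.5]
(-35, 75) [0.09, 0.001, -0.118]
(-35, 35) [0.09, 0.001, -0.198]
(5, 35) [0.17, -0.009, -0.198]
(5, 75) [0.17, -0.009, -0.118]
```

{"method": "carry_out", "body": {"moves": [{"linear":[0.04,0.001,-0.06],"delta_rot":[0,0,0],"hand":0},{"linear":[0.078,0.002,-0.118],"delta_rot":[0,0,0],"hand":0},{"linear":[0.078,0.002,-0.118],"delta_rot":[0,0,0],"hand":0},{"linear":[0.078,0.002,-0.158],"delta_rot":[0,0,0],"hand":0},{"linear":[0.078,0.002,-0.198],"delta_rot":[0,0,0],"hand":0},{"linear":[0.078,0.002,-0.198],"delta_rot":[0,0,0],"hand":0},{"linear":[0.09,0.001,-0.198],"delta_rot":[0,0,0],"hand":0},{"linear":[0.105,-0.001,-0.198],"delta_rot":[0,0,0],"hand":0},{"linear":[0.12,-0.003,-0.198],"delta_rot":[0,0,0],"hand":0},{"linear":[0.135,-0.005,-0.198],"delta_rot":[0,0,0],"hand":0},{"linear":[0.15,-0.007,-0.198],"delta_rot":[0,0,0],"hand":0},{"linear":[0.162,-0.008,-0.198],"delta_rot":[0,0,0],"hand":0},{"linear":[0.17,-0.009,-0.198],"delta_rot":[0,0,0],"hand":0},{"linear":[0.17,-0.009,-0.198],"delta_rot":[0,0,0],"hand":0},{"linear":[0.17,-0.009,-0.158],"delta_rot":[0,0,0],"hand":0},{"linear":[0.17,-0.009,-0.118],"delta_rot":[0,0,0],"hand":0},{"linear":[0.1,-0.05,-0.06],"delta_rot":[0,0,0],"hand":0},{"linear":[0.0,-0.14,0],"delta_rot":[0,0,0],"hand":0},{"linear":[0,-0.14,0],"delta_rot":[0,0,0],"hand":0},{"linear":[0,-0.14,0],"delta_rot":[0,0,0],"hand":0}]}}

```text
time_s: 37.9
tool_pos: [0.4004, -0.3124, 0.2091]
orientation: [0.002, 0.998, -0.061, 0.002]
ft_force: [0.8, 1.2, 0.2]
gripper_width: -0.007
grip_force: 0.0
```

```bash
python3 -c "
from h import *
p,d,s=snap('wrist','w4');P=cloud('wrist',d,s);fit(P,0)
plan(0,[(20,75),(20,35),(-5,35),(41,75),(41,35)])"
```

```text
left 1966 [(np.float64(0.75), -1, np.float64(-0.001)), (np.float64(0.76), -2, np.float64(0.0)), (np.float64(0.79), 0, np.float64(-0.002)), (np.float64(0.81), -3, np.float64(0.0))]
mid 2869 [(np.float64(0.84), -26, np.float64(-0.001)), (np.float64(0.85), -27, np.float64(0.0)), (np.float64(0.86), -27, np.float64(-0.001)), (np.float64(0.9), -28, np.float64(0.0))]
right 2219 [(np.float64(0.71), -13, np.float64(0.0)), (np.float64(0.73), -12, np.float64(0.0)), (np.float64(0.74), -12, np.float64(-0.001)), (np.float64(0.76), -11, np.float64(-0.001))]
t 37.95 tcp [ 0.4018 -0.3103  0.2082] tool y [-0.12  -0.993  0.001] tool z [ 0.003 -0.002 -1.   ] j [ 0.52  0.25  0.01  2.   -0.    0.89 -1.15] g 0.0 F [ 0.1 -0.1 -0.7]
(20, 75) [0.186, -0.009, -0.118]
(20, 35) [0.186, -0.009, -0.198]
(-5, 35) [0.136, -0.003, -0.198]
(41, 75) [0.228, -0.014, -0.118]
(41, 35) [0.228, -0.014, -0.198]
```

View pics/w4.png

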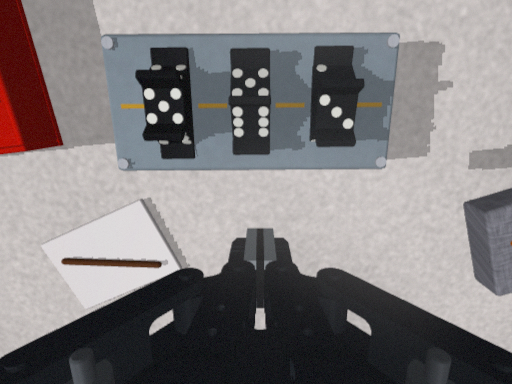

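Left now shows 5 at (163,107), phase about −1.5°. Mid is next: pulling it back.

{"method": "carry_out", "body": {"moves": [{"linear":[0.09,-0.005,-0.05],"delta_rot":[0,0,0],"hand":0},{"linear":[0.186,-0.009,-0.118],"delta_rot":[0,0,0],"hand":0},{"linear":[0.186,-0.009,-0.118],"delta_rot":[0,0,0],"hand":0},{"linear":[0.186,-0.009,-0.118],"delta_rot":[0,0,0],"hand":0},{"linear":[0.186,-0.009,-0.158],"delta_rot":[0,0,0],"hand":0},{"linear":[0.186,-0.009,-0.198],"delta_rot":[0,0,0],"hand":0},{"linear":[0.186,-0.009,-0.198],"delta_rot":[0,0,0],"hand":0},{"linear":[0.175,-0.008,-0.198],"delta_rot":[0,0,0],"hand":0},{"linear":[0.16,-0.006,-0.198],"delta_rot":[0,0,0],"hand":0},{"linear":[0.145,-0.004,-0.198],"delta_rot":[0,0,0],"hand":0},{"linear":[0.136,-0.003,-0.198],"delta_rot":[0,0,0],"hand":0},{"linear":[0.136,-0.003,-0.198],"delta_rot":[0,0,0],"hand":0},{"linear":[0.136,-0.003,-0.158],"delta_rot":[0,0,0],"hand":0},{"linear":[0.136,-0.003,-0.118],"delta_rot":[0,0,0],"hand":0},{"linear":[0.18,-0.008,-0.118],"delta_rot":[0,0,0],"hand":0},{"linear":[0.228,-0.014,-0.118],"delta_rot":[0,0,0],"hand":0},{"linear":[0.228,-0.014,-0.118],"delta_rot":[0,0,0],"hand":0}]}}

```text
time_s: 39.65
tool_pos: [0.5189, -0.3154, 0.1485]
orientation: [0.0, 0.998, -0.057, 0.001]
ft_force: [-1.1, -0.0, -0.7]
gripper_width: 0.003
grip_force: 0.0
```

{"method": "carry_out", "body": {"moves": [{"linear":[0,0,-0.04],"delta_rot":[0,0,0],"hand":0},{"linear":[0,0,-0.08],"delta_rot":[0,0,0],"hand":0},{"linear":[0,0,-0.08],"delta_rot":[0,0,0],"hand":0},{"linear":[-0.012,0.001,-0.08],"delta_rot":[0,0,0],"hand":0},{"linear":[-0.027,0.003,-0.08],"delta_rot":[0,0,0],"hand":0},{"linear":[-0.042,0.005,-0.08],"delta_rot":[0,0,0],"hand":0},{"linear":[-0.057,0.007,-0.08],"delta_rot":[0,0,0],"hand":0},{"linear":[-0.072,0.008,-0.08],"delta_rot":[0,0,0],"hand":0},{"linear":[-0.085,0.01,-0.08],"delta_rot":[0,0,0],"hand":0},{"linear":[-0.092,0.011,-0.08],"delta_rot":[0,0,0],"hand":0},{"linear":[-0.092,0.011,-0.08],"delta_rot":[0,0,0],"hand":0},{"linear":[-0.092,0.011,-0.04],"delta_rot":[0,0,0],"hand":0},{"linear":[-0.092,0.011,0],"delta_rot":[0,0,0],"hand":0},{"linear":[-0.16,0.018,0.06],"delta_rot":[0,0,0],"hand":0},{"linear":[-0.228,0.018,0.118],"delta_rot":[0,0,0],"hand":0},{"linear":[-0.228,0.018,0.118],"delta_rot":[0,0,0],"hand":0},{"linear":[-0.228,0.018,0.118],"delta_rot":[0,0,0],"hand":0}]}}

```text
time_s: 41.35
tool_pos: [0.4015, -0.307, 0.2075]
orientation: [0.0, 0.998, -0.059, 0.0]
ft_force: [-0.6, 0.4, 0.5]
gripper_width: -0.002
grip_force: 0.0
```

```bash
python3 -c "
from h import *
p,d,s=snap('wrist','w5');P=cloud('wrist',d,s);fit(P,0)
plan(0,[(-5,35),(41,75),(41,35)])"
```

```text
left 1974 [(np.float64(0.73), -1, np.float64(-0.001)), (np.float64(0.75), 0, np.float64(-0.002)), (np.float64(0.76), -2, np.float64(0.0)), (np.float64(0.79), -3, np.float64(0.0))]
mid 1994 [(np.float64(0.73), 0, np.float64(-0.001)), (np.float64(0.73), -1, np.float64(0.0)), (np.float64(0.77), 1, np.float64(-0.002)), (np.float64(0.78), -2, np.float64(0.001))]
right 2279 [(np.float64(0.72), -13, np.float64(0.0)), (np.float64(0.74), -12, np.float64(0.0)), (np.float64(0.75), -12, np.float64(-0.001)), (np.float64(0.76), -11, np.float64(-0.001))]
t 41.4 tcp [ 0.402  -0.3066  0.2068] tool y [-0.116 -0.993 -0.   ] tool z [-0.  0. -1.] j [ 0.53  0.25  0.    2.   -0.    0.89 -1.16] g 0.001 F [ 0.7  0.4 -0.8]
(-5, 35) [0.136, -0.011, -0.196]
(41, 75) [0.227, -0.021, -0.116]
(41, 35) [0.227, -0.021, -0.196]
```

View pics/w5.png

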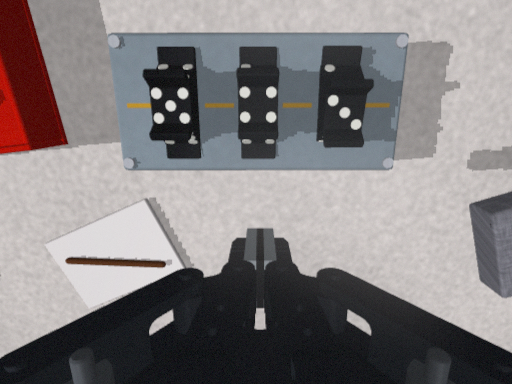

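Mid shows 4 squarely at (258,104), so two more pulls.

{"method": "carry_out", "body": {"moves": [{"linear":[0.1,-0.01,-0.04],"delta_rot":[0,0,0],"hand":0},{"linear":[0.227,-0.021,-0.116],"delta_rot":[0,0,0],"hand":0},{"linear":[0.227,-0.021,-0.116],"delta_rot":[0,0,0],"hand":0},{"linear":[0.227,-0.021,-0.116],"delta_rot":[0,0,0],"hand":0},{"linear":[0.227,-0.021,-0.156],"delta_rot":[0,0,0],"hand":0},{"linear":[0.227,-0.021,-0.196],"delta_rot":[0,0,0],"hand":0},{"linear":[0.227,-0.021,-0.196],"delta_rot":[0,0,0],"hand":0},{"linear":[0.215,-0.02,-0.196],"delta_rot":[0,0,0],"hand":0},{"linear":[0.2,-0.018,-0.196],"delta_rot":[0,0,0],"hand":0},{"linear":[0.185,-0.016,-0.196],"delta_rot":[0,0,0],"hand":0},{"linear":[0.17,-0.014,-0.196],"delta_rot":[0,0,0],"hand":0},{"linear":[0.155,-0.013,-0.196],"delta_rot":[0,0,0],"hand":0},{"linear":[0.142,-0.011,-0.196],"delta_rot":[0,0,0],"hand":0},{"linear":[0.135,-0.011,-0.196],"delta_rot":[0,0,0],"hand":0},{"linear":[0.135,-0.011,-0.196],"delta_rot":[0,0,0],"hand":0},{"linear":[0.135,-0.011,-0.156],"delta_rot":[0,0,0],"hand":0},{"linear":[0.135,-0.011,-0.116],"delta_rot":[0,0,0],"hand":0},{"linear":[0.18,-0.016,-0.116],"delta_rot":[0,0,0],"hand":0},{"linear":[0.227,-0.021,-0.116],"delta_rot":[0,0,0],"hand":0},{"linear":[0.227,-0.021,-0.116],"delta_rot":[0,0,0],"hand":0}]}}

```text
time_s: 43.4
tool_pos: [0.5182, -0.3167, 0.149]
orientation: [-0.0, 0.998, -0.057, 0.001]
ft_force: [0.1, -0.2, 0.1]
gripper_width: -0.0
grip_force: 0.0
```

{"method": "carry_out", "body": {"moves": [{"linear":[0,0,-0.04],"delta_rot":[0,0,0],"hand":0},{"linear":[0,0,-0.08],"delta_rot":[0,0,0],"hand":0},{"linear":[0,0,-0.08],"delta_rot":[0,0,0],"hand":0},{"linear":[-0.012,0.001,-0.08],"delta_rot":[0,0,0],"hand":0},{"linear":[-0.027,0.003,-0.08],"delta_rot":[0,0,0],"hand":0},{"linear":[-0.042,0.005,-0.08],"delta_rot":[0,0,0],"hand":0},{"linear":[-0.057,0.007,-0.08],"delta_rot":[0,0,0],"hand":0},{"linear":[-0.072,0.008,-0.08],"delta_rot":[0,0,0],"hand":0},{"linear":[-0.085,0.01,-0.08],"delta_rot":[0,0,0],"hand":0},{"linear":[-0.092,0.011,-0.08],"delta_rot":[0,0,0],"hand":0},{"linear":[-0.092,0.011,-0.08],"delta_rot":[0,0,0],"hand":0},{"linear":[-0.092,0.011,-0.04],"delta_rot":[0,0,0],"hand":0},{"linear":[-0.092,0.011,0],"delta_rot":[0,0,0],"hand":0},{"linear":[-0.16,-0.05,0.06],"delta_rot":[0,0,0],"hand":0},{"linear":[-0.228,-0.12,0.118],"delta_rot":[0,0,0],"hand":0},{"linear":[-0.228,-0.12,0.118],"delta_rot":[0,0,0],"hand":0},{"linear":[-0.228,-0.12,0.118],"delta_rot":[0,0,0],"hand":0},{"linear":[-0.228,-0.12,0.118],"delta_rot":[0,0,0],"hand":0}]}}

```text
time_s: 45.2
tool_pos: [0.4019, -0.3761, 0.2072]
orientation: [-0.001, 0.998, -0.058, -0.0]
ft_force: [-0.2, 0.7, -0.7]
gripper_width: -0.001
grip_force: 0.0
```

```bash
python3 -c "
from h import *
p,d,s=snap('wrist','w6');P=cloud('wrist',d,s);fit(P,0)
plan(-.07,[(-14,75),(-14,35),(5.3,35),(5.3,75),(-39,75)])"
```

```text
left 1995 [(np.float64(0.74), -1, np.float64(-0.001)), (np.float64(0.76), -2, np.float64(0.0)), (np.float64(0.78), 0, np.float64(-0.002)), (np.float64(0.79), -3, np.float64(0.0))]
mid 1943 [(np.float64(0.71), -1, np.float64(0.0)), (np.float64(0.72), 1, np.float64(-0.001)), (np.float64(0.72), 0, np.float64(-0.001)), (np.float64(0.74), 2, np.float64(-0.002))]
right 2251 [(np.float64(0.7), -13, np.float64(0.0)), (np.float64(0.72), -12, np.float64(0.0)), (np.float64(0.73), -12, np.float64(-0.001)), (np.float64(0.75), -11, np.float64(-0.001))]
t 45.25 tcp [ 0.4023 -0.3755  0.2068] tool y [-0.114 -0.993 -0.002] tool z [-0.001  0.002 -1.   ] j [ 0.62  0.32  0.02  1.9  -0.01  0.92 -1.04] g 0.001 F [0.8 0.6 1.4]
(-14, 75) [0.102, -0.01, -0.116]
(-14, 35) [0.102, -0.01, -0.196]
(5.3, 35) [0.14, -0.014, -0.196]
(5.3, 75) [0.14, -0.014, -0.116]
(-39, 75) [0.052, -0.004, -0.116]
```

{"method": "carry_out", "body": {"moves": [{"linear":[0.06,-0.006,-0.06],"delta_rot":[0,0,0],"hand":0},{"linear":[0.11,-0.011,-0.116],"delta_rot":[0,0,0],"hand":0},{"linear":[0.11,-0.011,-0.116],"delta_rot":[0,0,0],"hand":0},{"linear":[0.11,-0.011,-0.156],"delta_rot":[0,0,0],"hand":0},{"linear":[0.11,-0.011,-0.196],"delta_rot":[0,0,0],"hand":0},{"linear":[0.11,-0.011,-0.196],"delta_rot":[0,0,0],"hand":0},{"linear":[0.12,-0.012,-0.196],"delta_rot":[0,0,0],"hand":0},{"linear":[0.133,-0.013,-0.196],"delta_rot":[0,0,0],"hand":0},{"linear":[0.14,-0.014,-0.196],"delta_rot":[0,0,0],"hand":0},{"linear":[0.14,-0.014,-0.196],"delta_rot":[0,0,0],"hand":0},{"linear":[0.14,-0.014,-0.156],"delta_rot":[0,0,0],"hand":0},{"linear":[0.14,-0.014,-0.116],"delta_rot":[0,0,0],"hand":0},{"linear":[0.09,-0.008,-0.116],"delta_rot":[0,0,0],"hand":0},{"linear":[0.048,-0.004,-0.116],"delta_rot":[0,0,0],"hand":0},{"linear":[0.048,-0.004,-0.116],"delta_rot":[0,0,0],"hand":0}]}}

```text
time_s: 46.75
tool_pos: [0.423, -0.3799, 0.1507]
orientation: [0.0, 0.998, -0.06, -0.0]
ft_force: [0.0, -0.9, 0.0]
gripper_width: -0.001
grip_force: 0.0
```

{"method": "carry_out", "body": {"moves": [{"linear":[0,0,-0.04],"delta_rot":[0,0,0],"hand":0},{"linear":[0,0,-0.08],"delta_rot":[0,0,0],"hand":0},{"linear":[0,0,-0.08],"delta_rot":[0,0,0],"hand":0},{"linear":[0.012,-0.001,-0.08],"delta_rot":[0,0,0],"hand":0},{"linear":[0.027,-0.003,-0.08],"delta_rot":[0,0,0],"hand":0},{"linear":[0.042,-0.005,-0.08],"delta_rot":[0,0,0],"hand":0},{"linear":[0.057,-0.007,-0.08],"delta_rot":[0,0,0],"hand":0},{"linear":[0.072,-0.008,-0.08],"delta_rot":[0,0,0],"hand":0},{"linear":[0.085,-0.01,-0.08],"delta_rot":[0,0,0],"hand":0},{"linear":[0.092,-0.01,-0.08],"delta_rot":[0,0,0],"hand":0},{"linear":[0.092,-0.01,-0.08],"delta_rot":[0,0,0],"hand":0},{"linear":[0.092,-0.01,-0.04],"delta_rot":[0,0,0],"hand":0},{"linear":[0.092,-0.01,0],"delta_rot":[0,0,0],"hand":0},{"linear":[0.02,0.06,0.06],"delta_rot":[0,0,0],"hand":0},{"linear":[-0.048,0.13,0.118],"delta_rot":[0,0,0],"hand":0},{"linear":[-0.048,0.13,0.118],"delta_rot":[0,0,0],"hand":0},{"linear":[-0.048,0.13,0.118],"delta_rot":[0,0,0],"hand":0},{"linear":[-0.048,0.13,0.118],"delta_rot":[0,0,0],"hand":0}]}}

```text
time_s: 48.55
tool_pos: [0.4024, -0.3146, 0.2094]
orientation: [0.0, 0.998, -0.058, 0.001]
ft_force: [-0.1, 0.9, 0.1]
gripper_width: 0.001
grip_force: 0.0
```

```bash
python3 -c "
from h import *
p,d,s=snap('wrist','w7');P=cloud('wrist',d,s);fit(P,0)
beads(); handles(('scene','side'))
for c in('scene','side'):
    snapshot(c)
    for t in ('glue_jar','pliers','spool'): print(c,t,[ray(c,r['pixel']).round(3).tolist() for r in tip_of(t,c)[:1]])
plan(.07,[(-10,75),(-10,35),(5.5,35),(6,35)])
"
```

```text
left 1937 [(np.float64(0.76), -1, np.float64(-0.001)), (np.float64(0.78), -2, np.float64(0.0)), (np.float64(0.79), 0, np.float64(-0.002)), (np.float64(0.81), -3, np.float64(0.0))]
mid 1964 [(np.float64(0.71), -1, np.float64(0.0)), (np.float64(0.72), 1, np.float64(-0.001)), (np.float64(0.73), 2, np.float64(-0.002)), (np.float64(0.73), 0, np.float64(-0.001))]
right 1941 [(np.float64(0.73), -1, np.float64(-0.001)), (np.float64(0.74), -2, np.float64(0.0)), (np.float64(0.75), 0, np.float64(-0.002)), (np.float64(0.77), -3, np.float64(0.0))]
scene [(np.int32(89), [256.0, 206.0], [0.528, -0.006, 0.027]), (np.int32(97), [275.0, 218.0], [0.555, 0.054, 0.027]), (np.int32(96), [247.0, 220.0], [0.586, -0.005, 0.028]), (np.int32(102), [237.0, 233.0], [0.635, -0.008, 0.028]), (np.int32(159), [248.0, 241.0], [0.646, 0.027, 0.031]), (np.int32(601), [148.0, 252.0], [0.764, -0.161, 0.047])]
side [(np.int32(38), [244.0, 123.0], [0.753, -0.168, 0.049]), (np.int32(12), [237.0, 126.0], [0.759, -0.147, 0.048]), (np.int32(10), [250.0, 127.0], [0.728, -0.174, 0.049]), (np.int32(22), [243.0, 131.0], [0.732, -0
[... 639 characters left out ...]
012] 86.8 ztop 0.098
side 136 top mid [0.4479 0.3179 0.0938] rect [0.448  0.3183] [0.034 0.012] 88.7 ztop 0.098
side 147 top mid [0.4454 0.385  0.0934] rect [0.4454 0.3851] [0.033 0.011] 86.2 ztop 0.097
scene glue_jar [[0.744, -0.022, 0.0]]
scene pliers [[0.764, 0.201, -0.0]]
scene spool [[0.483, 0.381, 0.0]]
side glue_jar [[0.744, -0.018, 0.0]]
side pliers [[0.775, 0.186, 0.0]]
side spool [[0.751, -0.171, 0.0]]
t 49.2 tcp [ 0.4016 -0.3143  0.2089] tool y [-0.116 -0.993 -0.   ] tool z [-0.  0. -1.] j [ 0.54  0.25  0.    1.99 -0.    0.9  -1.15] g -0.002 F [-0.1  0.1 -0.2]
(-10, 75) [0.143, 0.145, -0.12]
(-10, 35) [0.143, 0.145, -0.2]
(5.5, 35) [0.174, 0.141, -0.2]
(6, 35) [0.175, 0.141, -0.2]
```

View pics/w7.png

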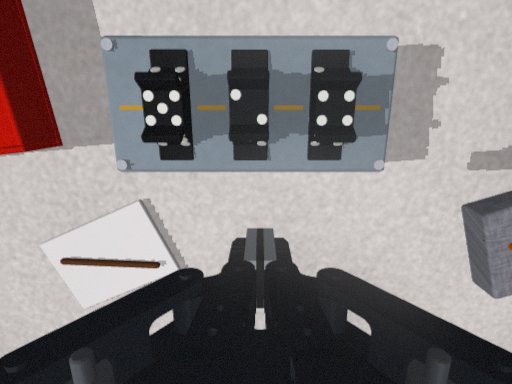

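The wheels read 5, 2, 4, all within about 1.5°. The knock has come meanwhile: pan B shifted about 29 mm toward C, nudging C by about 9 mm. Checking they still stand flat on the mat.

```bash
python3 -c "
from h import *
p,d,s=snap('scene','s3'); P=cloud('scene',d).reshape(-1,3); h=cv2.cvtColor(p,cv2.COLOR_RGB2HSV).reshape(-1,3)
cv2.imwrite('pics/c3.png',cv2.resize(p[180:275,190:450,::-1],None,fx=3,fy=3,interpolation=cv2.INTER_CUBIC))
k=(P[:,0]>.36)&(P[:,0]<.62)&(P[:,1]>.12)&(P[:,1]<.47)&(abs(P[:,2]-.004)<.004)&(h[:,1]>90)&(h[:,0]<22)
print('mat',np.percentile(P[k],[1,99],axis=0).round(3))
g=(P[:,0]>.42)&(P[:,0]<.62)&(P[:,1]>.12)&(P[:,1]<.47)&(P[:,2]>.036)&(P[:,2]<.056)&(h[:,1]<60)
print('walls',np.histogram(P[g][:,1],bins=np.arange(.14,.45,.01)))"
```

```text
mat [[0.408 0.139 0.002]
 [0.591 0.434 0.007]]
walls (array([  0,   6,  92,  18,  28,  31,  28,  20,  86,   0,   0,   0,   0,
        36,  47,  22,  29,  31,  32,  28, 125,  25,  28,  32,  35,  35,
        62,  60,   0,   0]), array([0.14, 0.15, 0.16, 0.17, 0.18, 0.19, 0.2 , 0.21, 0.22, 0.23, 0.24,
       0.25, 0.26, 0.27, 0.28, 0.29, 0.3 , 0.31, 0.32, 0.33, 0.34, 0.35,
       0.36, 0.37, 0.38, 0.39, 0.4 , 0.41, 0.42, 0.43, 0.44]))
```

View pics/c3.png

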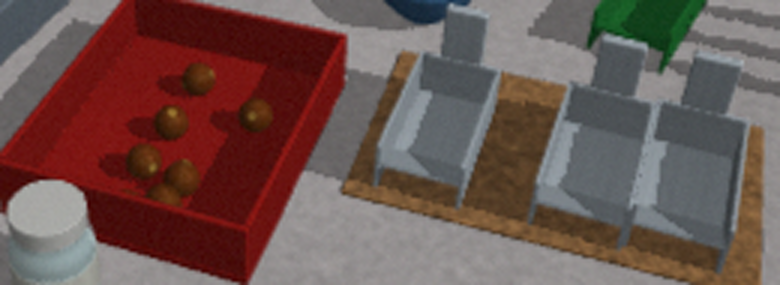

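The crop shows all three pans empty, upright and inside the mat, with the beads in the tray. The side view counts the seventh behind the near wall. Handing in.

```bash
python3 -c "
from plant import *
print(hand_in())"
```

```text
the job is handed in; nothing more can be done
None
```

I handed the job in at about 49 s: all 7 beads are in the red tray, the three empty pans stand upright on the cork mat (B and C now touch after the knock), and the wheels show 5, 2, 4 within about 1.5°. The jar, hand tool and spool were not touched. The hand-in returned no verdict.

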